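# Put away the spare relays: pour, cover and bar the box

## Task

Put the spare relays away: lift the locking bar straight up out of its two brackets, keeping it level so that both ends come clear together, lay it aside, then pour the relays from the cup into the spares box and add the relays that lie about on the bench. Then, with every relay in the box, lower the cover over its locating pins until it sits flush on the rim, and only after that lay the bar back down into both brackets. Leave the empty cup standing upright on the bench and do not disturb the screwdriver, mouse, solder spool or bottle.

Things in the scene. Friction and masses are not known exactly. Their poses are not given: they have to be found in the camera images.
- box: spares box fixed to the bench: open-topped aluminium box, outside 124 (x) x 116 (y) mm, rim 55 mm above the bench, walls 4 mm, inner floor 4 mm up, on a base plate 150 x 164 x 4 mm; an upright steel U bracket stands just outside its +y and -y walls. Origin: centre of the box at bench height; z up
- pin_a (a point): foot of an upright 8 mm locating pin, 16 mm tall and pointed from 10 mm up, at rim height on an 18 mm square post in the box's corner at (49, 45) mm; a second such pin stands in the corner diagonally across at (-49, -45) mm
- slot_left (a point): middle of the slot floor of the +y bracket, 96 mm above the bench at (0, 73) mm; bracket 10 mm thick (y), about 56 mm wide (x), open at the top: slot 24 mm wide, tips flared wider and 128 mm above the bench
- slot_right (a point): the same for the -y bracket, at (0, -73) mm
- bar: straight steel locking bar 16 (x) x 190 (y) x 20 (z) mm, 0.2 to 0.33 kg, at first lying in both brackets across the box. Origin: centre of its underside; y along the bar. Seated, its origin is 96 mm above the bench in the middle of the box, its y along the box's y (either way round)
- bar_left (a point): underside of the bar 85 mm from its middle towards its +y end
- bar_right (a point): underside of the bar 85 mm from its middle towards its -y end
- cover: flat aluminium cover plate 124 (x) x 116 (y) x 6 mm, 0.25 kg, lying on the bench, with two 11 mm through holes at (49, 45) and (-49, -45) mm that go over the box's pins (fits either way round, half a turn apart). On top a black bridge handle along y: rail 12 mm wide (x), 60 mm long, from 24 to 36 mm above the underside. Origin: centre of its underside, 55 mm above the bench when flush on the box
- cup: steel cup 65 mm tall, 62 mm wide at the foot and 76 mm at the rim, walls 3 mm, floor 4 mm, 0.12 to 0.18 kg empty, standing on the bench with 4 to 6 relays in it. A straight black bar handle, 12 mm thick and 18 mm tall (41 to 59 mm up), sticks out towards the cup's -x, ending 97 mm from the cup's axis. Origin: centre of the foot; z up
- cup_grip (a point): a point on the cup's handle, 72 mm from the cup's axis, 50 mm above the foot
- cup_rim (a point): centre of the cup's mouth. The cup is smooth inside: relays slide out once it is tipped well past level, to about 115 degrees from upright
- screwdriver: screwdriver 190 mm long lying on the bench; leave alone
- mouse: round black computer mouse 56 mm across; leave alone
- spool: grey solder spool, 52 mm across, 40 mm tall, standing on end; leave alone
- flux: small capped bottle 32 mm across, 70 mm tall; leave alone
- relay1: white box-shaped relay 19 x 15.5 x 15 mm (x, y, z) with a grey base, 12 g; origin at the centre of its 19 x 15.5 underside; in the cup at the start
- relay2: white box-shaped relay 19 x 15.5 x 15 mm (x, y, z) with a grey base, 12 g; origin at the centre of its 19 x 15.5 underside; in the cup at the start
- relay3: white box-shaped relay 19 x 15.5 x 15 mm (x, y, z) with a grey base, 12 g; origin at the centre of its 19 x 15.5 underside; in the cup at the start
- relay4: white box-shaped relay 19 x 15.5 x 15 mm (x, y, z) with a grey base, 12 g; origin at the centre of its 19 x 15.5 underside; in the cup at the start; may be absent
- relay5: white box-shaped relay 19 x 15.5 x 15 mm (x, y, z) with a grey base, 12 g; origin at the centre of its 19 x 15.5 underside; in the cup at the start; may be absent
- relay6: white box-shaped relay 19 x 15.5 x 15 mm (x, y, z) with a grey base, 12 g; origin at the centre of its 19 x 15.5 underside; in the cup at the start; may be absent
- relay7: white box-shaped relay 19 x 15.5 x 15 mm (x, y, z) with a grey base, 12 g; origin at the centre of its 19 x 15.5 underside; lying loose on the bench at the start; may be absent
- relay8: white box-shaped relay 19 x 15.5 x 15 mm (x, y, z) with a grey base, 12 g; origin at the centre of its 19 x 15.5 underside; lying loose on the bench at the start; may be absent
- relay9: white box-shaped relay 19 x 15.5 x 15 mm (x, y, z) with a grey base, 12 g; origin at the centre of its 19 x 15.5 underside; lying loose on the bench at the start; may be absent
Not all that is in view belongs to the job. Several things have the shape of the cup; the one meant has the colours described above.

How it is judged:
On the way, in this order (a step that is already met when the one before it is completed fails the run):
1. the bar is lifted level above its brackets, both ends clear together (z of each of bar_left, bar_right in the frame of box above 0.125 m and angle between bar's own y axis and vertical between 1.37 and 1.77 rad and horizontal distance between bar and box below 0.06 m), for 0.1 s.
2. the cup is tipped over the spares box (angle between cup's own z axis and vertical above 1.25 rad and horizontal distance between cup_rim and box below 0.12 m and height (world z) of cup_rim above 0.055 m), for 0.2 s.
3. all relays are in the box and the cover sits flush over the pins, with the bar not yet in its brackets (x of relay1 in the frame of box between -0.062 and 0.062 m and y of relay1 in the frame of box between -0.058 and 0.058 m and z of relay1 in the frame of box between 0 and 0.056 m and x of relay2 in the frame of box between -0.062 and 0.062 m and y of relay2 in the frame of box between -0.058 and 0.058 m and z of relay2 in the frame of box between 0 and 0.056 m and x of relay3 in the frame of box between -0.062 and 0.062 m and y of relay3 in the frame of box between -0.058 and 0.058 m and z of relay3 in the frame of box between 0 and 0.056 m and x of relay4 in the frame of box between -0.062 and 0.062 m and y of relay4 in the frame of box between -0.058 and 0.058 m and z of relay4 in the frame of box between 0 and 0.056 m and x of relay5 in the frame of box between -0.062 and 0.062 m and y of relay5 in the frame of box between -0.058 and 0.058 m and z of relay5 in the frame of box between 0 and 0.056 m and x of relay6 in the frame of box between -0.062 and 0.062 m and y of relay6 in the frame of box between -0.058 and 0.058 m and z of relay6 in the frame of box between 0 and 0.056 m and x of relay7 in the frame of box between -0.062 and 0.062 m and y of relay7 in the frame of box between -0.058 and 0.058 m and z of relay7 in the frame of box between 0 and 0.056 m and x of relay8 in the frame of box between -0.062 and 0.062 m and y of relay8 in the frame of box between -0.058 and 0.058 m and z of relay8 in the frame of box between 0 and 0.056 m and x of relay9 in the frame of box between -0.062 and 0.062 m and y of relay9 in the frame of box between -0.058 and 0.058 m and z of relay9 in the frame of box between 0 and 0.056 m and z of cover in the frame of box between 0.053 and 0.0575 m and x of cover in the frame of box between -0.004 and 0.004 m and y of cover in the frame of box between -0.004 and 0.004 m and angle between the z axis of cover and the z axis of box, either way round below 0.035 rad and not (z of bar in the frame of box between 0.093 and 0.1 m and x of bar in the frame of box between -0.007 and 0.007 m and y of bar in the frame of box between -0.018 and 0.018 m and angle between the y axis of bar and the y axis of box, either way round below 0.07 rad and angle between the z axis of bar and the z axis of box, either way round below 0.2 rad)), for 0.2 s.
At the end, for the whole second after the job is handed in: Every relay lies inside the box; the cover is flush on the rim (within 2.5 mm in height, 4 mm sideways); the bar lies right down in both brackets (within 4 mm in height, 18 mm endways); the cup stands upright on the bench (within 0.1 rad); all at rest (x of relay1 in the frame of box between -0.062 and 0.062 m and y of relay1 in the frame of box between -0.058 and 0.058 m and z of relay1 in the frame of box between 0 and 0.056 m and x of relay2 in the frame of box between -0.062 and 0.062 m and y of relay2 in the frame of box between -0.058 and 0.058 m and z of relay2 in the frame of box between 0 and 0.056 m and x of relay3 in the frame of box between -0.062 and 0.062 m and y of relay3 in the frame of box between -0.058 and 0.058 m and z of relay3 in the frame of box between 0 and 0.056 m and x of relay4 in the frame of box between -0.062 and 0.062 m and y of relay4 in the frame of box between -0.058 and 0.058 m and z of relay4 in the frame of box between 0 and 0.056 m and x of relay5 in the frame of box between -0.062 and 0.062 m and y of relay5 in the frame of box between -0.058 and 0.058 m and z of relay5 in the frame of box between 0 and 0.056 m and x of relay6 in the frame of box between -0.062 and 0.062 m and y of relay6 in the frame of box between -0.058 and 0.058 m and z of relay6 in the frame of box between 0 and 0.056 m and x of relay7 in the frame of box between -0.062 and 0.062 m and y of relay7 in the frame of box between -0.058 and 0.058 m and z of relay7 in the frame of box between 0 and 0.056 m and x of relay8 in the frame of box between -0.062 and 0.062 m and y of relay8 in the frame of box between -0.058 and 0.058 m and z of relay8 in the frame of box between 0 and 0.056 m and x of relay9 in the frame of box between -0.062 and 0.062 m and y of relay9 in the frame of box between -0.058 and 0.058 m and z of relay9 in the frame of box between 0 and 0.056 m and z of cover in the frame of box between 0.053 and 0.0575 m and x of cover in the frame of box between -0.004 and 0.004 m and y of cover in the frame of box between -0.004 and 0.004 m and angle between the z axis of cover and the z axis of box, either way round below 0.035 rad and z of bar in the frame of box between 0.093 and 0.1 m and x of bar in the frame of box between -0.007 and 0.007 m and y of bar in the frame of box between -0.018 and 0.018 m and angle between the y axis of bar and the y axis of box, either way round below 0.07 rad and angle between the z axis of bar and the z axis of box, either way round below 0.2 rad and height (world z) of cup between -0.004 and 0.006 m and angle between cup's own z axis and vertical below 0.1 rad and linear speed of each of cup, bar, cover below 0.02 m/s); the robot touches nothing.
It fails at once if the screwdriver is moved more than 30 mm (distance of screwdriver from where it was at the start of the episode above 0.03 m).
It fails at once if the mouse is moved more than 30 mm (distance of mouse from where it was at the start of the episode above 0.03 m).
It fails at once if the spool is moved more than 30 mm (distance of spool from where it was at the start of the episode above 0.03 m).
It fails at once if the flux is moved more than 30 mm (distance of flux from where it was at the start of the episode above 0.03 m).
Of relay4, relay5, relay6 only 1 to 3 are there at a start; the rules pass over those that are not, and their reading is None.
Of relay7, relay8, relay9 only 1 to 3 are there at a start; the rules pass over those that are not, and their reading is None.
At some moment in a run one of cover, relay7, relay8, relay9 may be knocked a few centimetres aside while the robot is not near it.
Once in a run the grip may slacken for a moment while it holds something.
It also fails if it takes over 208 s, if anything falls off the work surface, if the arm or the gripper's body presses on something with over 40 N, if the wrist force passes 120 N, or if a joint passes its speed limit or range.

## Robot

A 7-joint arm with a two-finger parallel gripper is mounted at the origin on the work surface. World frame = base frame: x ahead of the robot, y to its left, z up, the work surface at z = 0. Lengths are in m, angles in rad, forces in N, time in s.
With the tool pointing down it reaches from about 0.4 to 0.85 m from the base axis. Payload 10.4 kg.
Tool frame: the origin (TCP) lies on the centre line of the jaws, within the pads' length; the fingertips stand 8 mm ahead of it and the grasp point (between the pads) lies 11 mm behind it (r.finger_overhang is the distance from the TCP to the fingertips, in m); z points along the fingers, y is the line along which they close (so a half turn about z gives the same grasp; the last joint's range is limited). The gripper opens to 87 mm and grips with 3 to 60 N. Pads are 19 mm wide; open, the fingers measure 117 mm over their backs; the gripper's body (75 mm by 190 mm) begins 51 mm behind the grasp point.
Start: joints at [1.217, 0.332, -0.065, 1.46, 0.022, 1.35, -0.088], TCP at [0.203, -0.591, 0.231] pointing down, gripper open.
Joint ranges: [-2.6, 2.6], [-0.5, 2.12], [-1.47, 1.34], [0.16, 2.42], [-1.27, 4.41], [0.06, 2.06], [-2.6, 2.6]. Speed limits (rad/s): [2.22, 2.22, 2.79, 2.79, 3.14, 3.14, 3.14].

## Interface

Orientations are given as a unit quaternion [x, y, z, w].
In Python, from bench import r, vision gives the robot as it stands.
- The arm moves only by the tool drive_tool, never from a script. Its argument "series" is a list of rows, each a list of 2 entries, a list of its own where there are three numbers: the shift along the world's x, y, z in cm, then the turn about the world's z in degrees. A call has exactly 10 rows; each row shifts and turns the commanded pose from where the row before left it; what a row does not reach is not made up. A row lasts 1/8 s, in which the tool goes at most 62.5 mm and 10.7 degrees, less where a joint would pass 70% of its speed; a pose out of reach is approached as far as the arm can. A call with a gripper value outside its range is refused whole. "hand" is the closure, from 0 (fully open) to 1 (shut), set as the call begins (left out, the last holds). The fingers move at their own pace and stop on an object; "newtons" is the grip in N (left out, the last holds). Time passes only in rows, so rows that do not move let the fingers close, or fill a call up. It gives the time, the measured TCP pose, the force, the opening and the grip force at its end, in the units of the state.
- r.read_state(): the state, without advancing time (a new reading comes with each control period).
- vision.camera(name): name is "scene" or "top"; returns a dict with "color" (384x512x3 uint8, red, green, blue), "intrinsics" (3x3 intrinsics, pixels), "R" (3x3) and "t" (3): a world point X has camera coordinates R X + t. Camera axes: x right, y down, z forward; pixel columns grow to the right and rows downward; lengths in m; the calibration is good to about 2 mm. A picture is of the moment at which its call begins. There is no depth.
- r.close_job(): hands the job in; it is judged then, once.
The state is a dict: "time": time; "joint_positions": joint angles; "joint_vel": joint speeds; "joint_torque": joint torques, N m; "ee_pos": TCP position; "eef_rot": TCP orientation; "ft_force": force on the tool from outside, world axes, zero at the start; "torque": the same for the moment, N m; "width": finger opening in m; "grip_force": force on a finger pad.
Only numpy, scipy, OpenCV 4.12 (cv2) and the standard library are available. Lean on these libraries where they do the work, as an engineer would, in place of code of your own. Each camera call takes 0.05 s, during which the arm holds its last target. There are 200 camera calls.

## Working session

There is one attempt and no reset: what is moved stays moved. The work goes in short steps, Python scripts to look and compute and a tool call to move; the robot and the scene stay as the last step left them, time stands still between calls to the robot, and variables do not carry over. Pictures are saved under pics/ and viewed, at most 14 in all, crops included, and the job is handed in when it is done.

Besides the shell and the picture viewer there is one more tool, called after "Emit:" in YAML: its name, and indented under it one key for each argument. drive_tool: Moves the arm, as the interface text tells. Its arguments: {"type":"object","properties":{"series":{"type":"array"},"hand":{"type":"number"},"newtons":{"type":"number"}},"required":["series"]}

```bash
mkdir -p pics; ls; cat > h.py <<'E'
import numpy as np, cv2
from bench import r, vision
def snap(name,tag):
    c=vision.camera(name); np.savez(f'pics/{tag}.npz',**{k:np.array(c[k]) for k in('color','intrinsics','R','t')})
    cv2.imwrite(f'pics/{tag}.png',cv2.cvtColor(c['color'],cv2.COLOR_RGB2BGR)); return c
def ld(tag): return np.load(f'pics/{tag}.npz')
def back(c,u,v,z):
    d=c['R'].T@np.linalg.inv(c['intrinsics'])@np.array([u,v,1.]); o=-c['R'].T@c['t']
    return o+d*(z-o[2])/d[2]
def proj(c,X):
    X=np.atleast_2d(X); p=(c['R']@X.T).T+c['t']; p=p@c['intrinsics'].T; return p[:,:2]/p[:,2:]
def crop(c,name,x0,y0,x1,y1,s):
    im=cv2.cvtColor(np.array(c['color']),cv2.COLOR_RGB2BGR)[y0:y1,x0:x1]
    cv2.imwrite(f'pics/{name}.png',cv2.resize(im,None,fx=s,fy=s,interpolation=cv2.INTER_CUBIC))
E
python3 - <<'E'
from h import *
for n in('top','scene'):
    c=snap(n,n+'0'); print(n,c['R'].round(3).tolist(),(-c['R'].T@c['t']).round(3),c['intrinsics'].tolist())
a=cv2.imread('pics/top0.png');cv2.imwrite('pics/t0b.png',cv2.resize(a,(800,600),interpolation=cv2.INTER_CUBIC))
a=cv2.imread('pics/scene0.png');cv2.imwrite('pics/s0b.png',cv2.resize(a,(800,600),interpolation=cv2.INTER_CUBIC))
s=r.read_state();print(s)
E
```

```text
pics
top [[-0.024, -1.0, 0.0], [-0.984, 0.023, -0.178], [0.178, -0.004, -0.984]] [ 0.323 -0.029  1.408] [[487.76270261572455, 0.0, 263.84457127380847], [0.0, 487.76270261572455, 191.52915867784495], [0.0, 0.0, 1.0]]
scene [[-0.566, 0.824, -0.012], [0.508, 0.336, -0.793], [-0.65, -0.455, -0.609]] [1.257 0.447 0.714] [[360.4173654110098, 0.0, 253.47625530772177], [0.0, 360.4173654110098, 194.64837659256943], [0.0, 0.0, 1.0]]
{'time': 0.1, 'joint_positions': array([ 1.2173952 ,  0.33281792, -0.0647297 ,  1.46088401,  0.02161163,
        1.34992546, -0.08845506]), 'joint_vel': array([ 0.00031306, -0.00319998, -0.00052712, -0.00091332,  0.00057945,
        0.00163864,  0.00114827]), 'joint_torque': array([ 2.12837171e-03, -6.24547720e+01,  2.51226209e-02, -3.90719748e+01,
       -6.12803246e-02,  3.64902732e-02,  7.47172180e-05]), 'ee_pos': array([ 0.20289273, -0.5907718 ,  0.22981507]), 'eef_rot': array([ 9.86344411e-01,  1.64694429e-01, -1.41693090e-04, -6.54111459e-04]), 'ft_force': array([-0.12269463,  0.51419687,  0.0246549 ]), 'torque': array([ 0.01648804, -0.00996551,  0.01969943]), 'grip_force': 0.0, 'width': 0.08710839425528369}
```

View pics/t0b.png

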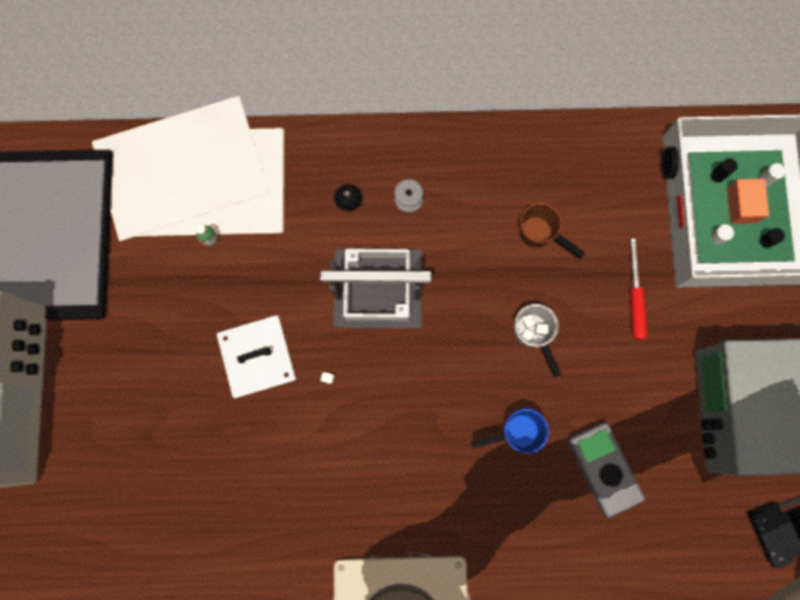

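View pics/s0b.png

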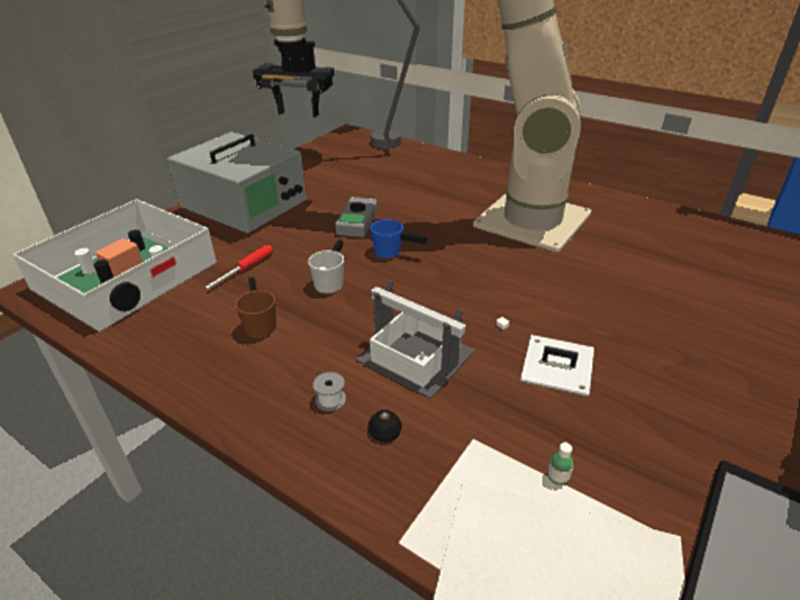

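The top view shows the box at (378,287) with the bar across it. The cover is at (257,357), one loose relay at (327,378), and the steel cup at (537,325) with its handle towards (553,372). The spool (408,195), mouse (348,197), flux bottle (207,233) and screwdriver (638,290) are clear of these. Next I'll zoom in to get pixel positions.

```bash
python3 - <<'E'
from h import *
c=ld('top0'); 
crop(c,'z1',130,150,290,262,5); crop(c,'z2',310,180,390,250,6)
for n,(u,v,z) in dict(relay=(327,378,.015),cup=(537,325,.065),handle_end=(556,374,.05),cover=(256,357,0.006),box=(378,287,.055),bar1=(321,276,.116),bar2=(431,276,.116),mouse=(348,197,.02),spool=(408,195,.04),flux=(207,233,.06),scr=(638,290,.01),scr2=(632,240,0)).items(): print(n,back(c,u/1.5625,v/1.5625,z)[:2].round(3))
hsv=cv2.cvtColor(c['color'],cv2.COLOR_RGB2HSV)
m=((hsv[...,2]>150)&(hsv[...,1]<60)).astype(np.uint8)
n,l,s,ce=cv2.connectedComponentsWithStats(m)
for i in range(1,n):
    if 6<s[i,4]<1500: print(s[i],ce[i].round(1),back(c,*ce[i],.012)[:2].round(3))
E
```

```text
relay [0.433 0.124]
cup [ 0.514 -0.255]
handle_end [ 0.427 -0.287]
cover [0.475 0.256]
box [0.592 0.027]
bar1 [0.601 0.123]
bar2 [ 0.597 -0.068]
mouse [0.774 0.082]
spool [ 0.769 -0.031]
flux [0.698 0.337]
scr [ 0.583 -0.457]
scr2 [ 0.682 -0.456]
[ 31 105   5   7  17] [ 32.9 107.3] [0.849 0.652]
[  3 108   5   6  10] [  5.1 110.6] [0.84  0.735]
[ 12 112   9  11  22] [ 16.5 116.6] [0.821 0.7  ]
[254 116  15  15 133] [260.9 122.8] [ 0.784 -0.031]
[ 11 124   6   3   9] [ 13.8 124.8] [0.795 0.706]
[  5 127  12   8  22] [ 10.5 130.8] [0.777 0.714]
[  0 128   6   4  12] [  2.5 129.4] [0.782 0.739]
[  0 133   5   6  10] [  1.4 134.9] [0.765 0.741]
[459 143  11  11 100] [464.1 148.3] [ 0.691 -0.63 ]
[404 153   5  31  78] [405.9 167.7] [ 0.637 -0.453]
[221 159  41  13 217] [238.8 162.2] [0.665 0.037]
[  0 164   3   5   7] [  0.7 165.6] [0.671 0.736]
[205 173  71  31 702] [240.8 184.2] [0.599 0.032]
[330 195  27  27 379] [340.3 208.2] [ 0.521 -0.255]
[346 210  11  11  18] [352.5 215.4] [ 0.499 -0.289]
[ 465  218   47   39 1343] [487.  233.5] [ 0.438 -0.671]
[206 238   8   7  45] [209.2 241.2] [0.435 0.125]
[386 311  24  18 232] [397.6 319.7] [ 0.205 -0.398]
[215 359  20  25 397] [223.7 372.2] [0.078 0.086]
```

View pics/z1.png

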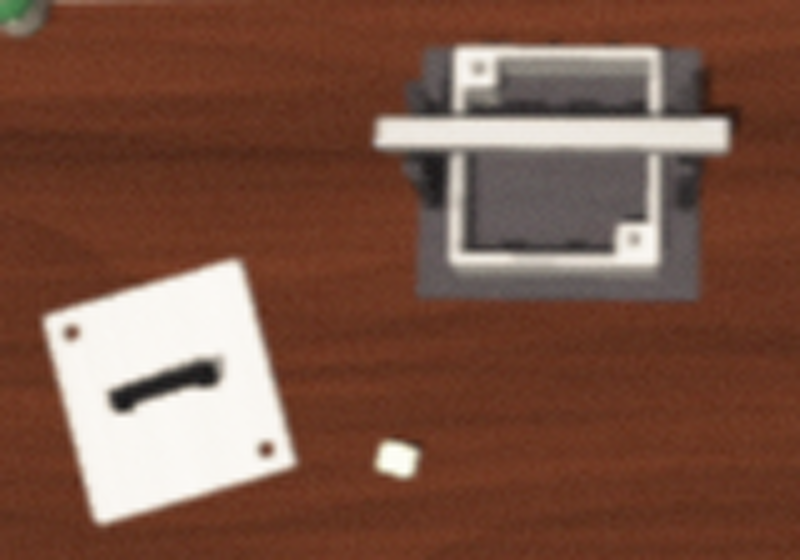

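View pics/z2.png

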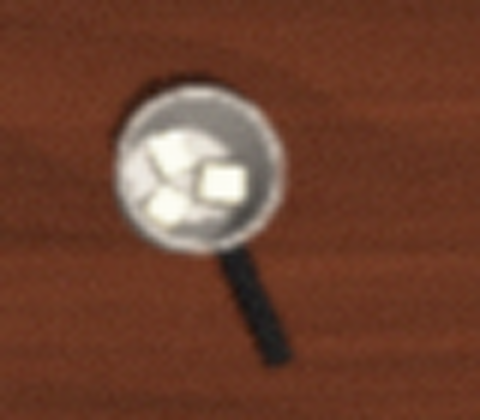

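The crops show the box rim corners at about (452,45), (663,45), (660,270) and (448,270). The pins are at (478,68) and (633,240), the bar spans (375,133) to (732,135), the cover holes are at (71,332) and (266,449), and the relay is at (398,459). The steel cup holds relays, and its handle tip is at (279,360) in the second crop.

```bash
python3 - <<'E'
from h import *
from scipy.optimize import least_squares
c=ld('top0')
f=lambda x,y,s,x0,y0:np.array([(x+.5)/s-.5+x0,(y+.5)/s-.5+y0])
z1=lambda p:f(*p,5,130,150); z2=lambda p:f(*p,6,310,180)
def fit(pts,px,x0):
    pts=np.array(pts,float);px=np.array(px)
    def e(q):
        C,S=np.cos(q[2]),np.sin(q[2]); w=pts.copy()
        w[:,0]=q[0]+C*pts[:,0]-S*pts[:,1]; w[:,1]=q[1]+S*pts[:,0]+C*pts[:,1]
        return (proj(c,w)-px).ravel()
    s=least_squares(e,x0); print(s.x[:2].round(4),np.degrees(s.x[2]).round(2),s.fun.round(2))
P=.062;Q=.058
fit([(P,Q,.055),(P,-Q,.055),(-P,-Q,.055),(-P,Q,.055),(.049,.045,.07),(-.049,-.045,.07)],[z1(p) for p in[(452,45),(663,45),(660,270),(448,270),(478,68),(633,240)]],[.6,.03,0])
fit([(P,Q,.006),(P,-Q,.006),(-P,-Q,.006),(-P,Q,.006),(.049,.045,.006),(-.049,-.045,.006)],[z1(p) for p in[(43,316),(240,259),(297,464),(99,525),(71,332),(266,449)]],[.475,.256,.2])
fit([(.008,.095,.116),(.008,-.095,.116),(-.008,-.095,.116),(-.008,.095,.116)],[z1(p) for p in[(377,116),(731,116),(731,153),(374,152)]],[.6,.03,0])
print('cover corners relay:',[back(c,*z1(p),.015)[:2].round(4) for p in[(387,440),(420,447),(411,479),(376,471)]])
print('cup',back(c,*z2((201,168)),.065)[:2].round(4),'handle end',[back(c,*z2(p),.059)[:2].round(4) for p in[(279,360),(236,262)]])
E
```

```text
[0.5992 0.0299] -1.72 [ 0.77  1.05 -0.76  1.31 -0.48 -0.73  0.6  -1.   -0.38 -0.32  0.25 -0.22]
[0.4775 0.257 ] 15.66 [ 0.38  0.28 -0.37  0.11 -0.43 -0.04 -0.02 -0.32  0.25  0.03  0.2  -0.05]
[0.5996 0.0285] -1.44 [ 0.22  0.71 -0.46  0.82 -0.45 -0.79  0.69 -0.71]
cover corners relay: [array([0.4451, 0.1305]), array([0.4407, 0.1117]), array([0.4226, 0.1169]), array([0.4276, 0.1368])]
cup [ 0.5152 -0.2538] handle end [array([ 0.4261, -0.2861]), array([ 0.4718, -0.2687])]
```

Emit:
drive_tool:
  series:
    - [[2, 3.1, 0], 7]
    - [[2, 3.1, 0], 7]
    - [[2, 3.1, 0], 7]
    - [[2, 3.1, 0], 7]
    - [[2, 3.1, 0], 7]
    - [[2, 3.1, 0], 7]
    - [[2, 3.1, 0], 7]
    - [[2, 3.1, 0], 7]
    - [[2, 3.1, 0], 7]
    - [[2, 3.1, 0], 6.5]
  hand: 0
  newtons: 40

```text
time: 1.35
ee_pos: [0.4034, -0.28, 0.2303]
eef_rot: [0.715, 0.699, -0.0, -0.0]
ft_force: [1.4, -0.2, 0.5]
width: 0.0869
grip_force: 0.0
```

Emit:
drive_tool:
  series:
    - [[2, 3.1, 0], 0]
    - [[2, 3.1, 0], 0]
    - [[2, 3.1, 0], 0]
    - [[2, 3.1, 0], 0]
    - [[2, 3.1, 0], 0]
    - [[2, 3.1, 0], 0]
    - [[2, 3.1, 0], 0]
    - [[2, 3.1, 0], 0]
    - [[2, 3.1, 0], 0]
    - [[1.6, 3.1, 0], 0]

```text
time: 2.6
ee_pos: [0.5994, 0.0298, 0.2301]
eef_rot: [0.717, 0.697, -0.0, -0.0]
ft_force: [0.0, -0.6, 0.8]
width: 0.0872
grip_force: 0.0
```

Emit:
drive_tool:
  series:
    - [[0, 0, -2], 0]
    - [[0, 0, -2], 0]
    - [[0, 0, -2], 0]
    - [[0, 0, -2], 0]
    - [[0, 0, -2], 0]
    - [[0, 0, -1.2], 0]
    - [[0, 0, -1], 0]
    - [[0, 0, 0], 0]
    - [[0, 0, 0], 0]
    - [[0, 0, 0], 0]

```text
time: 3.85
ee_pos: [0.5994, 0.0289, 0.1092]
eef_rot: [0.717, 0.697, 0.0, 0.0]
ft_force: [0.0, 0.1, -0.4]
width: 0.0871
grip_force: 0.0
```

Emit:
drive_tool:
  series:
    - [[0, 0, 0], 0]
    - [[0, 0, 0], 0]
    - [[0, 0, 0], 0]
    - [[0, 0, 0], 0]
    - [[0, 0, 0], 0]
    - [[0, 0, 0], 0]
    - [[0, 0, 0], 0]
    - [[0, 0, 0], 0]
    - [[0, 0, 0.5], 0]
    - [[0, 0, 0.5], 0]
  hand: 1
  newtons: 40

```text
time: 5.1
ee_pos: [0.5988, 0.0289, 0.1187]
eef_rot: [0.717, 0.698, -0.0, -0.0]
ft_force: [-0.6, -0.4, -2.8]
width: 0.0153
grip_force: 40.0
```

Emit:
drive_tool:
  series:
    - [[0, 0, 0.5], 0]
    - [[0, 0, 0.5], 0]
    - [[0, 0, 1], 0]
    - [[0, 0, 1], 0]
    - [[0, 0, 1], 0]
    - [[0, 0, 0.5], 0]
    - [[0, 0, 0], 0]
    - [[0, 0, 0], 0]
    - [[0, 0, 0], 0]
    - [[0, 0, 1.5], 0]

```text
time: 6.35
ee_pos: [0.5982, 0.0288, 0.1779]
eef_rot: [0.717, 0.698, -0.001, -0.001]
ft_force: [0.1, -0.5, -3.7]
width: 0.0155
grip_force: 40.0
```

Emit:
drive_tool:
  series:
    - [[-1.5, -0.8, 0], 0]
    - [[-1.5, -0.8, 0], 0]
    - [[-1.5, -0.8, 0], 0]
    - [[-1.5, -0.8, 0], 0]
    - [[-1.5, -0.8, 0], 0]
    - [[-1.5, -0.8, 0], 0]
    - [[-1.5, -0.8, 0], 0]
    - [[-1.5, -0.8, 0], 0]
    - [[-1.5, -0.8, -1], 0]
    - [[-1.5, -0.8, -2], 0]

```text
time: 7.6
ee_pos: [0.4487, -0.0516, 0.149]
eef_rot: [0.717, 0.697, 0.0, 0.001]
ft_force: [0.5, -0.0, -3.6]
width: 0.0159
grip_force: 40.0
```

Emit:
drive_tool:
  series:
    - [[0, 0, -2], 0]
    - [[0, 0, -2], 0]
    - [[0, 0, -2], 0]
    - [[0, 0, -2], 0]
    - [[0, 0, -2], 0]
    - [[0, 0, -1.5], 0]
    - [[0, 0, -0.6], 0]
    - [[0, 0, -0.6], 0]
    - [[0, 0, -0.6], 0]
    - [[0, 0, -0.3], 0]

```text
time: 8.85
ee_pos: [0.4491, -0.0511, 0.0125]
eef_rot: [0.717, 0.697, 0.0, 0.0]
ft_force: [-2.4, -0.0, 25.4]
width: 0.0157
grip_force: 40.0
```

Emit:
drive_tool:
  series:
    - [[0, 0, 0.2], 0]
    - [[0, 0, 0], 0]
    - [[0, 0, 0], 0]
    - [[0, 0, 0], 0]
    - [[0, 0, 1], 0]
    - [[0, 0, 2], 0]
    - [[0, 0, 2], 0]
    - [[0, 0, 2], 0]
    - [[0, 2, 1], -5]
    - [[0, 2.5, 1], -6.5]
  hand: 0

```text
time: 10.1
ee_pos: [0.4492, -0.0059, 0.1057]
eef_rot: [0.784, 0.62, 0.0, 0.0]
ft_force: [-0.0, 0.3, 0.4]
width: 0.0871
grip_force: 0.0
```

Emit:
drive_tool:
  series:
    - [[-0.5, 3.5, 0], 0]
    - [[-0.5, 3.5, 0], 0]
    - [[-0.5, 3, 0], 0]
    - [[0, 3, 0], 0]
    - [[0, 0, -3], 0]
    - [[0, 0, -3], 0]
    - [[0, 0, -2], 0]
    - [[0, 0, -1], 0]
    - [[0, 0, -0.2], 0]
    - [[0, 0, 0], 0]

```text
time: 11.35
ee_pos: [0.4345, 0.124, 0.0133]
eef_rot: [0.783, 0.622, 0.0, 0.0]
ft_force: [1.0, 0.5, -0.7]
width: 0.0867
grip_force: 0.0
```

Emit:
drive_tool:
  series:
    - [[0, 0, -0.3], 0]
    - [[0, 0, 0], 0]
    - [[0, 0, 0], 0]
    - [[0, 0, 0], 0]
    - [[0, 0, 0], 0]
    - [[0, 0, 0], 0]
    - [[0, 0, 0], 0]
    - [[0, 0, 1], 0]
    - [[0, 0, 2], 0]
    - [[0, 0, 2], 0]
  hand: 1
  newtons: 15

```text
time: 12.6
ee_pos: [0.434, 0.124, 0.0607]
eef_rot: [0.783, 0.622, 0.0, -0.0]
ft_force: [1.5, 0.5, -0.1]
width: 0.015
grip_force: 15.0
```

Emit:
drive_tool:
  series:
    - [[0, 0, 4], 0]
    - [[0, 0, 4], 0]
    - [[0, 0, 3], 0]
    - [[4, -2.4, 0], 0]
    - [[4, -2.4, 0], 0]
    - [[4, -2.4, 0], 0]
    - [[3.5, -2.2, 0], 0]
    - [[0, 0, 0], 0]
    - [[0, 0, 0], 0]
    - [[0, 0, 0], 0]

```text
time: 13.85
ee_pos: [0.5884, 0.0308, 0.1701]
eef_rot: [0.782, 0.623, 0.0, 0.0]
ft_force: [-0.5, 0.1, 0.2]
width: 0.0152
grip_force: 15.0
```

Emit:
drive_tool:
  series:
    - [[0, 0, -3], 0]
    - [[0, 0, -3], 0]
    - [[0, 0, -3], 0]
    - [[0, 0, -3], 0]
    - [[0, 0, -0.5], 0]
    - [[0, 0, 0], 0]
    - [[0, 0, 0], 0]
    - [[0, 0, 0], 0]
    - [[0, 0, 0], 0]
    - [[0, 0, 0], 0]

```text
time: 15.1
ee_pos: [0.5891, 0.0298, 0.0447]
eef_rot: [0.783, 0.622, 0.0, 0.0]
ft_force: [0.7, -0.0, -0.7]
width: 0.0151
grip_force: 15.0
```

Emit:
drive_tool:
  series:
    - [[0, 0, 0], 0]
    - [[0, 0, 0], 0]
    - [[0, 0, 0], 0]
    - [[0, 0, 3], 0]
    - [[0, 0, 4], 0]
    - [[0, 0, 4], 0]
    - [[0, 0, 3], -8]
    - [[-1, -3, 0], -8]
    - [[-2, -4, 0], -8]
    - [[-2, -4, 0], -8]
  hand: 0.65

```text
time: 16.35
ee_pos: [0.5383, -0.0811, 0.1846]
eef_rot: [0.925, 0.38, 0.0, 0.0]
ft_force: [-0.4, -0.3, -0.0]
width: 0.0307
grip_force: 0.0
```

Emit:
drive_tool:
  series:
    - [[-2, -4, 0], -8]
    - [[-2, -4, 0], -8]
    - [[-2, -4, 0], -8.7]
    - [[-2, -4, 0], 0]
    - [[-1, -4, 0], 0]
    - [[0, 0, 0], 0]
    - [[0, 0, 0], 0]
    - [[0, 0, 0], 0]
    - [[0, 0, 0], 0]
    - [[0, 0, 0], 0]
  hand: 0.4

```text
time: 17.6
ee_pos: [0.4492, -0.2797, 0.1846]
eef_rot: [0.984, 0.176, 0.0, 0.0]
ft_force: [0.2, 0.3, -0.5]
width: 0.0521
grip_force: 0.0
```

```bash
python3 - <<'E'
from h import *
s=r.read_state();print(s['time'],s['ee_pos'],s['eef_rot'],s['width'],s['joint_positions'].round(2))
c=snap('top','top1'); crop(c,'z3',190,150,390,290,4)
E
```

```text
17.6 [ 0.44922211 -0.27972649  0.1846093 ] [9.84352114e-01 1.76212684e-01 5.58970059e-05 5.98557179e-05] 0.052055726708243294 [ 0.84  0.18 -0.41  1.76  0.08  1.22 -0.81]
```

View pics/z3.png

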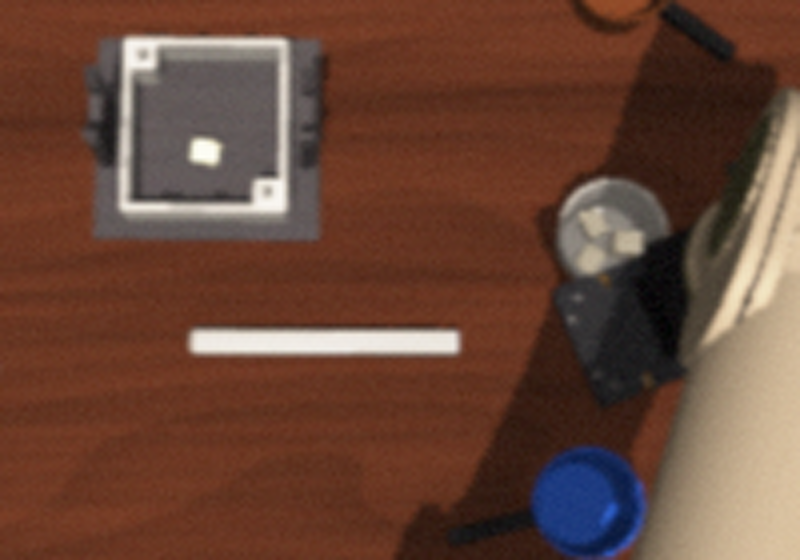

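The crop shows the relay in the box at (205,152) and the bar lying on the bench from (190,340) to (460,342). The gripper is above the cup handle, so I'll descend on it.

Emit:
drive_tool:
  series:
    - [[-0.1, 0.1, -2.5], 0]
    - [[0, 0, -2.5], 0]
    - [[0, 0, -2.5], 0]
    - [[0, 0, -2.5], 0]
    - [[0, 0, -2], 0]
    - [[0, 0, -1.5], 0]
    - [[0, 0, -1], 0]
    - [[0, 0, 0], 0]
    - [[0, 0, 0], 0]
    - [[0, 0, 0], 0]

```text
time: 18.9
ee_pos: [0.4484, -0.2794, 0.0402]
eef_rot: [0.984, 0.176, 0.0, 0.0]
ft_force: [0.8, -1.3, 0.8]
width: 0.0519
grip_force: 0.0
```

Emit:
drive_tool:
  series:
    - [[0, 0, 0], 0]
    - [[0, 0, 0], 0]
    - [[0, 0, 0], 0]
    - [[0, 0, 0], 0]
    - [[0, 0, 0], 0]
    - [[0, 0, 0], 0]
    - [[0, 0, 0], 0]
    - [[0, 0, 0.5], 0]
    - [[0, 0, 1], 0]
    - [[0, 0, 1], 0]
  hand: 1
  newtons: 60

```text
time: 20.15
ee_pos: [0.4481, -0.2792, 0.0655]
eef_rot: [0.984, 0.176, 0.0, 0.0]
ft_force: [-0.5, -0.8, -1.6]
width: 0.0114
grip_force: 60.0
```

Emit:
drive_tool:
  series:
    - [[0, 0, 3], 0]
    - [[0, 0, 4], 0]
    - [[0, 0, 4], 0]
    - [[0, 0, 4], 0]
    - [[0, 0, 4], 0]
    - [[1, 3, 0], -4]
    - [[1, 3, 0], -4]
    - [[1, 3, 0], -4]
    - [[1, 3, 0], -4]
    - [[1, 3, 0], -4]

```text
time: 21.4
ee_pos: [0.4981, -0.128, 0.2553]
eef_rot: [1.0, 0.001, 0.0, 0.0]
ft_force: [0.0, 0.1, -1.7]
width: 0.0109
grip_force: 60.0
```

Emit:
drive_tool:
  series:
    - [[1, 3, 0], -1.8]
    - [[1, 3, 0], 0]
    - [[1, 3, 0], 0]
    - [[1, 3, 0], 0]
    - [[1, 3, 0], 0]
    - [[0.6, 1.4, 0], 0]
    - [[0, 0, 0], 0]
    - [[0, 0, 0], 0]
    - [[0, 0, 0], 0]
    - [[0, 0, 0], 0]

```text
time: 22.65
ee_pos: [0.5539, 0.0341, 0.2546]
eef_rot: [1.0, -0.014, 0.0, 0.0]
ft_force: [1.0, -0.0, -1.7]
width: 0.0116
grip_force: 60.0
```

```bash
python3 - <<'E'
from h import *
s=r.read_state();print(s['time'],s['ee_pos'],s['eef_rot'],s['width'],s['joint_positions'].round(2))
c=snap('scene','sc1'); crop(c,'z4',190,60,350,260,3)
E
```

```text
22.65 [0.55393734 0.03406373 0.25462925] [ 9.99900790e-01 -1.40842980e-02  1.48657987e-05  2.04635878e-04] 0.011594893243217734 [ 0.41  0.22 -0.64  1.59  0.14  1.38 -1.84]
```

View pics/z4.png

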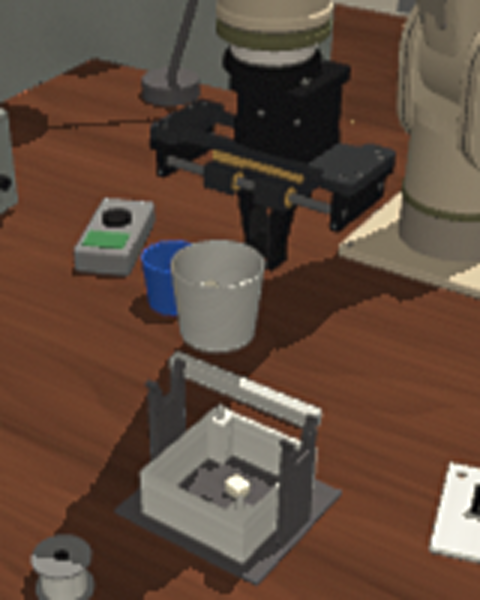

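The scene view shows the cup held level and upright over the box, with one relay inside the box. I'll lower it, then slacken the grip so the cup pivots.

Emit:
drive_tool:
  series:
    - [[0, 0, -2], 0]
    - [[0, 0, -2], 0]
    - [[0, 0, -2], 0]
    - [[0, 0, -1.5], 0]
    - [[0, 0, 0], 0]
    - [[0, 0, 0], 0]
    - [[0, 0, 0], 0]
    - [[0, 0, 0], 0]
    - [[0, 0, 0], 0]
    - [[0, 0, 0], 0]

```text
time: 23.95
ee_pos: [0.554, 0.0349, 0.1797]
eef_rot: [1.0, -0.014, 0.0, 0.0]
ft_force: [-0.1, 0.2, -2.0]
width: 0.0116
grip_force: 60.0
```

Emit:
drive_tool:
  series:
    - [[0, 0, 0], 0]
    - [[0, 0, 0], 0]
    - [[0, 0, 0], 0]
    - [[0, 0, 0], 0]
    - [[0, 0, 0], 0]
    - [[0, 0, 0], 0]
    - [[0, 0, 0], 0]
    - [[0, 0, 0], 0]
    - [[0, 0, 0], 0]
    - [[0, 0, 0], 0]
  newtons: 7
  hand: 1

```text
time: 25.2
ee_pos: [0.554, 0.0349, 0.1796]
eef_rot: [1.0, -0.014, 0.0, 0.0]
ft_force: [0.3, -1.1, -1.6]
width: 0.012
grip_force: 7.0
```

```bash
python3 - <<'E'
from h import *
c=snap('scene','sc2'); crop(c,'z5',190,60,350,260,3)
E
```

```text
(no output)
```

View pics/z5.png

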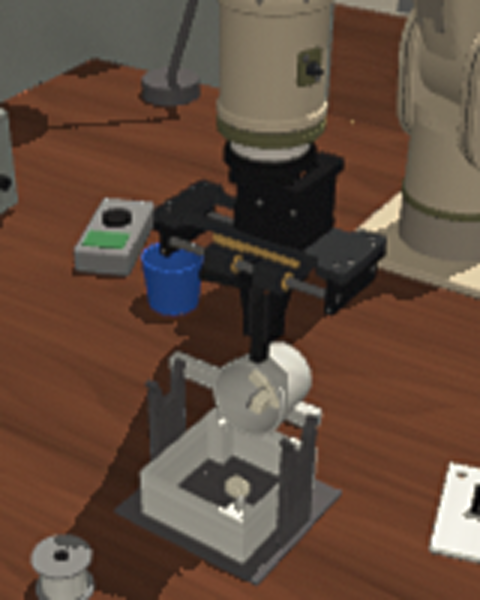

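The cup has swung to about 75° with its mouth facing into the box and the relays visible inside. Next I'll rest its side on the near wall and roll it on past level.

Emit:
drive_tool:
  series:
    - [[0, 0, -1], 0]
    - [[0, 0, -1], 0]
    - [[0, 0, -0.4], 0]
    - [[0.5, 0, -0.2], 0]
    - [[0.5, 0, -0.2], 0]
    - [[0.6, 0, -0.2], 0]
    - [[0.5, 0, -0.2], 0]
    - [[0.5, 0, -0.2], 0]
    - [[0.5, 0, -0.2], 0]
    - [[0, 0, 0], 0]

```text
time: 26.5
ee_pos: [0.5852, 0.0349, 0.1432]
eef_rot: [1.0, -0.014, -0.0, -0.0]
ft_force: [1.9, -1.4, 1.8]
width: 0.0119
grip_force: 7.0
```

Emit:
drive_tool:
  series:
    - [[0.4, 0, -0.25], 0]
    - [[0.4, 0, -0.25], 0]
    - [[0.3, 0, -0.25], 0]
    - [[0.3, 0, -0.25], 0]
    - [[0.3, 0, -0.25], 0]
    - [[0.3, 0, -0.25], 0]
    - [[0.3, 0, -0.3], 0]
    - [[0.4, 0, -0.3], 0]
    - [[0, 0, 0], 0]
    - [[0, 0, 0], 0]

```text
time: 27.75
ee_pos: [0.6118, 0.035, 0.1223]
eef_rot: [1.0, -0.013, -0.0, -0.0]
ft_force: [0.5, -0.7, -0.7]
width: 0.0119
grip_force: 7.0
```

```bash
python3 - <<'E'
from h import *
c=snap('scene','sc3'); crop(c,'z6',190,60,350,260,3)
E
```

```text
(no output)
```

View pics/z6.png

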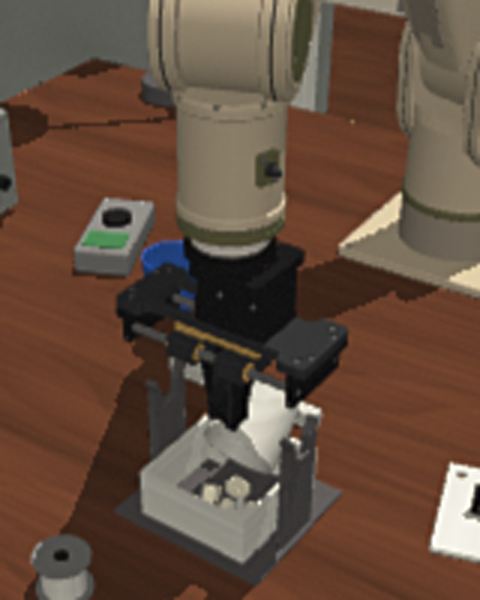

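The mouth is pointing down into the box and the relays have poured out. I'll tighten the grip to hold the angle, lift, and shake out any stragglers.

Emit:
drive_tool:
  series:
    - [[0, 0, 0], 0]
    - [[0, 0, 0], 0]
    - [[0, 0, 1.5], 0]
    - [[0, 0, 2], 0]
    - [[-1, 0, -1.5], 0]
    - [[1, 0, 2], 0]
    - [[-1, 0, -1.5], 0]
    - [[1, 0, 2], 0]
    - [[0, 0, 0], 0]
    - [[0, 0, 0], 0]
  newtons: 60
  hand: 1

```text
time: 29.05
ee_pos: [0.612, 0.035, 0.1679]
eef_rot: [1.0, -0.013, 0.0, 0.0]
ft_force: [-1.1, 0.3, -1.6]
width: 0.0115
grip_force: 60.0
```

Emit:
drive_tool:
  series:
    - [[0, 0, 3], 0]
    - [[0, 0, 4], 0]
    - [[0, 0, 4], 0]
    - [[-1, -3, 0], 0]
    - [[-1, -3, 0], 0]
    - [[-1, -3, 0], 0]
    - [[-1, -4, 0], 0]
    - [[-1, -4, 0], 0]
    - [[0, 0, 0], 0]
    - [[0, 0, 0], 0]

```text
time: 30.3
ee_pos: [0.5618, -0.1345, 0.2773]
eef_rot: [1.0, -0.013, -0.0, -0.0]
ft_force: [-0.2, 0.9, -2.2]
width: 0.0114
grip_force: 60.0
```

```bash
python3 - <<'E'
from h import *
c=snap('scene','sc4'); d=snap('top','top4')
f=lambda c,a,b,e,g,s:cv2.resize(cv2.cvtColor(np.array(c['color']),cv2.COLOR_RGB2BGR)[b:g,a:e],None,fx=s,fy=s,interpolation=cv2.INTER_CUBIC)
a=f(c,150,60,310,260,3); b=f(d,200,145,300,245,3.2)
o=np.zeros((600,800,3),np.uint8); o[:a.shape[0],:a.shape[1]]=a; o[:b.shape[0],480:]=b; cv2.imwrite('pics/z7.png',o)
E
```

```text
(no output)
```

View pics/z7.png

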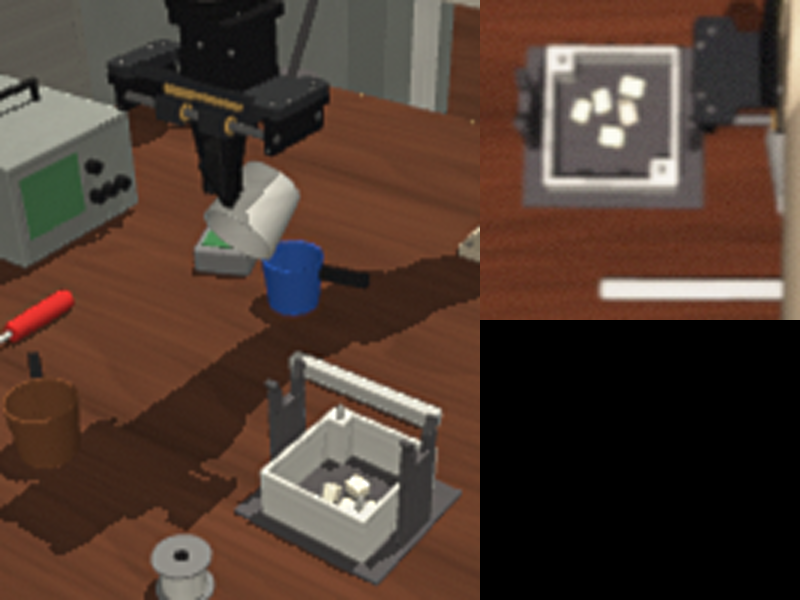

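There are five relays lying in the box: four from the cup plus the loose one. I'll turn the cup so its mouth faces the robot. Then I'll push its base against the box's near wall to swing it back towards upright, and set it down on open bench.

Emit:
drive_tool:
  series:
    - [[-1, 0, 0], 10]
    - [[-1, 0, 0], 10]
    - [[-1, 0, 0], 10]
    - [[-1, 0, 0], 10]
    - [[-1, 0, 0], 10]
    - [[-1, 1, 0], 10]
    - [[-1.2, 1, 0], 10]
    - [[0, 1, 0], 10]
    - [[0, 1, 0], 10]
    - [[0, 1, 0], 10]

```text
time: 31.65
ee_pos: [0.4901, -0.0836, 0.2776]
eef_rot: [0.65, 0.76, 0.0, 0.0]
ft_force: [-0.2, -0.5, -1.8]
width: 0.0114
grip_force: 60.0
```

Emit:
drive_tool:
  series:
    - [[0, 1, 0], 10]
    - [[0, 1.5, 0], 10]
    - [[0, 1.5, 0], 10]
    - [[0, 1.5, 0], 10]
    - [[0, 1.5, 0], 10]
    - [[0, 1.5, 0], 10]
    - [[0, 1.5, 0], 10]
    - [[0, 1.8, 0], 10]
    - [[0, 0, 0], 0]
    - [[0, 0, 0], 0]

```text
time: 32.9
ee_pos: [0.49, 0.0326, 0.2775]
eef_rot: [0.015, 1.0, -0.0, -0.0]
ft_force: [0.3, -0.3, -1.2]
width: 0.0115
grip_force: 60.0
```

```bash
python3 - <<'E'
from h import *
s=r.read_state();print(s['time'],s['ee_pos'].round(4),s['eef_rot'].round(3),s['width'],s['joint_positions'].round(2))
E
```

```text
32.9 [0.49   0.0326 0.2775] [ 0.015  1.    -0.    -0.   ] 0.011542830601609716 [ 0.69  0.07 -0.88  1.69  0.06  1.4   1.34]
```

Emit:
drive_tool:
  series:
    - [[0, 0, -2], 0]
    - [[0, 0, -2], 0]
    - [[0, 0, -2], 0]
    - [[0, 0, -2], 0]
    - [[0, 0, -0.7], 0]
    - [[0, 0, 0], 0]
    - [[0, 0, 0], 0]
    - [[0, 0, 0], 0]
    - [[0, 0, 0], 0]
    - [[0, 0, 0], 0]

```text
time: 34.15
ee_pos: [0.4901, 0.0329, 0.1907]
eef_rot: [0.014, 1.0, 0.0, 0.0]
ft_force: [0.8, -1.0, -0.8]
width: 0.0119
grip_force: 60.0
```

Emit:
drive_tool:
  series:
    - [[0, 0, 0], 0]
    - [[0, 0, 0], 0]
    - [[0, 0, 0], 0]
    - [[0, 0, 0], 0]
    - [[0, 0, 0], 0]
    - [[0, 0, 0], 0]
    - [[0, 0, -1.5], 0]
    - [[0, 0, -1.5], 0]
    - [[0, 0, -1.5], 0]
    - [[0, 0, -0.6], 0]
  newtons: 7
  hand: 1

```text
time: 35.4
ee_pos: [0.4893, 0.0329, 0.1381]
eef_rot: [0.013, 1.0, 0.0, -0.001]
ft_force: [0.2, 0.5, -1.9]
width: 0.0119
grip_force: 7.0
```

Emit:
drive_tool:
  series:
    - [[0.8, 0, 0], 0]
    - [[0.8, 0, 0], 0]
    - [[0.8, 0, 0], 0]
    - [[0.8, 0, 0], 0]
    - [[0.8, 0, 0], 0]
    - [[0.8, 0, 0], 0]
    - [[0.8, 0, 0], 0]
    - [[0.8, 0, 0], 0]
    - [[0.7, 0, 0], 0]
    - [[0, 0, 0], 0]

```text
time: 36.65
ee_pos: [0.5614, 0.0332, 0.1393]
eef_rot: [0.013, 1.0, 0.0, -0.0]
ft_force: [-0.6, -0.6, -0.9]
width: 0.0118
grip_force: 7.0
```

```bash
python3 - <<'E'
from h import *
c=snap('scene','sc5'); crop(c,'z8',190,60,350,260,3)
E
```

```text
(no output)
```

View pics/z8.png

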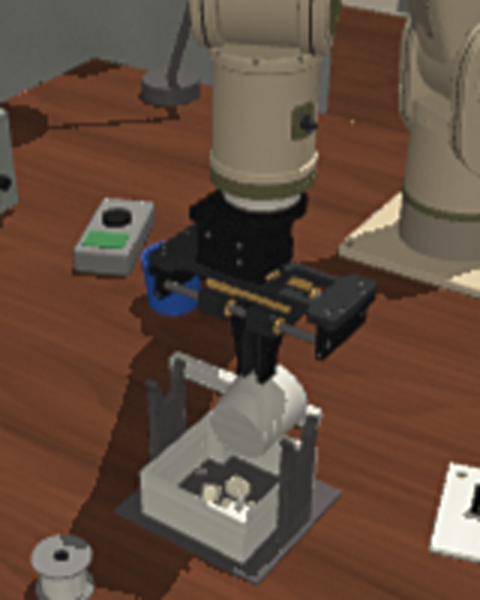

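```bash
python3 - <<'E'
from h import *
c=ld('sc5'); im=cv2.resize(cv2.cvtColor(c['color'],cv2.COLOR_RGB2BGR)[150:230,235:325],None,fx=4,fy=4,interpolation=cv2.INTER_CUBIC)
G=np.array([.561,.0332,.150]); ph=np.linspace(0,2*np.pi,60); out=[]
for th in(45,65,85,105):
    o=im.copy(); t=np.radians(th)
    for rad,h in((.031,0),(.038,.065)):
        s=rad*np.cos(ph)+.072; y=rad*np.sin(ph); hh=h-.05
        X=np.c_[-(s*np.cos(t)+hh*np.sin(t)),y,-s*np.sin(t)+hh*np.cos(t)]+G
        p=(proj(c,X)-[235,150]+.5)*4
        cv2.polylines(o,[p.astype(int)],True,(0,0,255) if h==0 else (0,255,0),1)
    out.append(cv2.putText(o,str(th),(5,20),0,.6,(255,255,255)))
cv2.imwrite('pics/z9.png',cv2.resize(np.vstack([np.hstack(out[:2]),np.hstack(out[2:])]),None,fx=.9,fy=.9))
E
```

```text
(no output)
```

View pics/z9.png

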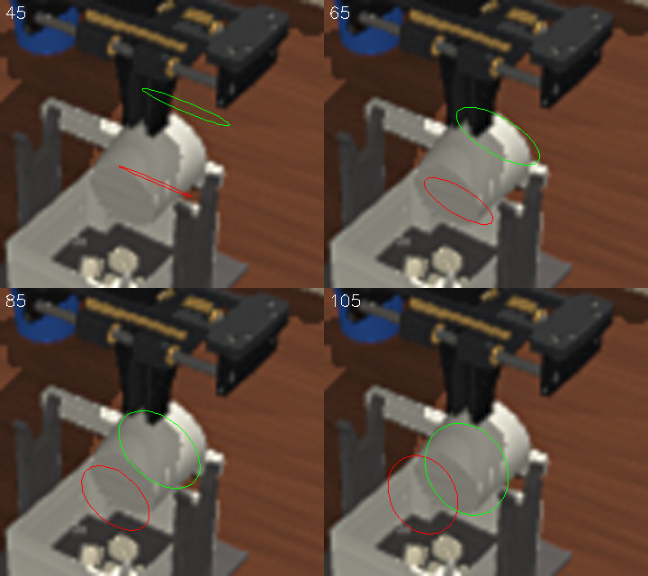

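The overlay doesn't match any of these angles exactly. The cup sits at about 80° and the handle has shifted in the grip. I'll tighten, lift clear, and fit its pose numerically.

Emit:
drive_tool:
  series:
    - [[0, 0, 0], 0]
    - [[0, 0, 0], 0]
    - [[0, 0, 2], 0]
    - [[0, 0, 3], 0]
    - [[0, 0, 3], 0]
    - [[0, 0, 3], 0]
    - [[0, 0, 0], 0]
    - [[0, 0, 0], 0]
    - [[0, 0, 0], 0]
    - [[0, 0, 0], 0]
  newtons: 30
  hand: 1

```text
time: 37.95
ee_pos: [0.5607, 0.0328, 0.2489]
eef_rot: [0.013, 1.0, 0.0, -0.001]
ft_force: [-0.5, 0.1, -1.5]
width: 0.0117
grip_force: 30.0
```

```bash
cat > fitcup.py <<'E'
from h import *
from scipy.optimize import minimize
def fitcup(tag,sgn,win=70):
    c=snap('scene',tag); st=r.read_state(); G=st['ee_pos']+[0,0,.011]; print(G.round(4),st['width'])
    g=proj(c,G)[0]; hsv=cv2.cvtColor(c['color'],cv2.COLOR_RGB2HSV)
    m=((hsv[...,1]<60)&(hsv[...,2]>75)).astype(np.uint8)
    w=np.zeros_like(m); a,b=g.astype(int); w[b-25:b+75,a-60:a+60]=1; m*=w
    m=cv2.morphologyEx(m,cv2.MORPH_OPEN,np.ones((5,5),np.uint8))
    n,l,s,ce=cv2.connectedComponentsWithStats(m); i=1+np.argmax(s[1:,4]); m=(l==i).astype(np.uint8); print(s[i])
    ph=np.linspace(0,2*np.pi,60)
    def mask(q):
        t,ds,dh=q; P=[]
        for rad,h in((.031,0),(.038,.065)):
            s_=rad*np.cos(ph)+.072+ds/1e3; y=rad*np.sin(ph); hh=h-.05+dh/1e3
            P.append(proj(c,np.c_[sgn*(s_*np.cos(t)+hh*np.sin(t)),y,-s_*np.sin(t)+hh*np.cos(t)]+G))
        o=np.zeros(m.shape,np.uint8); k=cv2.convexHull(np.vstack(P).astype(np.float32))
        cv2.fillConvexPoly(o,np.round(k*16).astype(np.int32),1,shift=4); return o
    def cost(q):
        o=mask(q); return 1-(o&m).sum()/((o|m).sum())+1e-5*(q[1]**2+q[2]**2)
    res=[]
    for t in np.radians(range(-20,160,10)):
        for ds in(-20,0,20):
            x=minimize(cost,[t,ds,0],method='Nelder-Mead',options=dict(initial_simplex=[[t,ds,0],[t+.15,ds,0],[t,ds+10,0],[t,ds,10]])); res.append((x.fun,*x.x))
    for q in sorted(res)[:4]: print('iou %.3f th %.1f ds %.1f dh %.1f'%(1-q[0],np.degrees(q[1]),q[2],q[3]))
    o=c['color'].copy(); k=cv2.findContours(m,0,1)[0]; cv2.drawContours(o,k,-1,(255,0,0),1)
    cv2.drawContours(o,cv2.findContours(mask(sorted(res)[0][1:]),0,1)[0],-1,(0,255,0),1)
    cv2.imwrite(f'pics/{tag}f.png',cv2.resize(cv2.cvtColor(o[b-70:b+90,a-90:a+90],cv2.COLOR_RGB2BGR),None,fx=3,fy=3))
E
python3 -c "
from fitcup import *
fitcup('sc6',-1)"
```

```text
[0.5608 0.0329 0.26  ] 0.011641856846108582
[260 149  35  31 768]
iou 0.878 th 86.5 ds -6.1 dh 14.7
iou 0.876 th 86.3 ds -6.1 dh 14.6
iou 0.876 th 88.2 ds -7.1 dh 16.0
iou 0.874 th 90.8 ds -8.6 dh 17.2
```

View pics/sc6f.png

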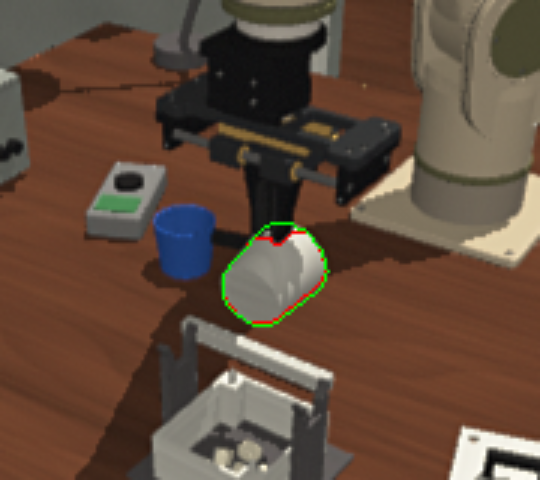

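Emit:
drive_tool:
  series:
    - [[-3, 0, 0], 0]
    - [[-3, 0, 0], 0]
    - [[-2.5, 0, 0], 0]
    - [[0, 0, -3], 0]
    - [[0, 0, -3], 0]
    - [[0, 0, -3], 0]
    - [[0, 0, -2.5], 0]
    - [[0, 0, -1], 0]
    - [[0, 0, 0], 0]
    - [[0, 0, 0], 0]

```text
time: 39.25
ee_pos: [0.4767, 0.033, 0.1255]
eef_rot: [0.013, 1.0, 0.0, 0.001]
ft_force: [0.6, -0.2, -1.7]
width: 0.0117
grip_force: 30.0
```

Emit:
drive_tool:
  series:
    - [[0.6, 0, 0], 0]
    - [[0.8, 0, 0], 0]
    - [[0.8, 0, 0], 0]
    - [[0.8, 0, 0], 0]
    - [[0.8, 0, 0], 0]
    - [[0.8, 0, 0], 0]
    - [[0.8, 0, 0], 0]
    - [[0.8, 0, 0], 0]
    - [[0.8, 0, 0], 0]
    - [[0.7, 0, 0], 0]
  newtons: 7
  hand: 1

```text
time: 40.5
ee_pos: [0.5536, 0.0328, 0.1245]
eef_rot: [0.014, 1.0, 0.0, -0.0]
ft_force: [-1.5, 0.6, -1.1]
width: 0.0116
grip_force: 7.0
```

Emit:
drive_tool:
  series:
    - [[0, 0, 0], 0]
    - [[0, 0, 0], 0]
    - [[0, 0, 0], 0]
    - [[0, 0, 2], 0]
    - [[0, 0, 3], 0]
    - [[0, 0, 3], 0]
    - [[0, 0, 3], 0]
    - [[0, 0, 0], 0]
    - [[0, 0, 0], 0]
    - [[0, 0, 0], 0]
  newtons: 50
  hand: 1

```text
time: 41.75
ee_pos: [0.5525, 0.0327, 0.2338]
eef_rot: [0.013, 1.0, -0.0, -0.001]
ft_force: [-0.9, -0.2, -1.1]
width: 0.0113
grip_force: 50.0
```

```bash
python3 -c "
from fitcup import *
fitcup('sc7',-1)"
```

```text
[0.5526 0.0328 0.2448] 0.0113550143492848
[237 196  47  25 668]
iou 0.450 th 107.8 ds 104.6 dh 3.1
iou 0.445 th 106.5 ds 103.9 dh -14.8
iou 0.439 th 95.5 ds 93.7 dh -47.1
iou 0.433 th 94.2 ds 92.6 dh -50.9
```

View pics/sc7f.png

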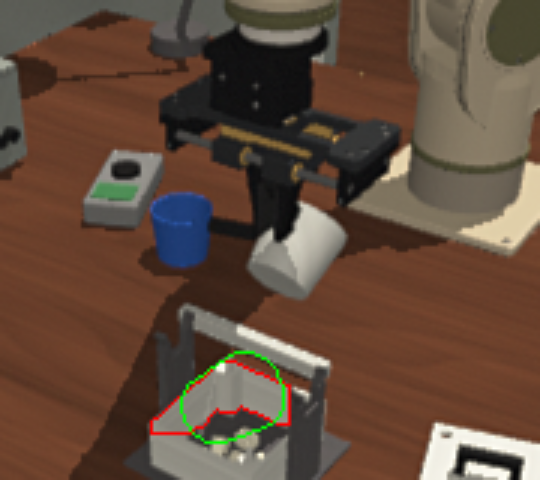

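The cup has turned well back, with the base now facing mostly down; the fit just locked onto the box. I'll refit in a tighter window.

```bash
sed -i 's/b+75,a-60/b+38,a-60/' fitcup.py; python3 -c "
from fitcup import *
fitcup('sc8',-1)"
```

```text
[0.5526 0.0328 0.2449] 0.011177425426469895
[270 145  32  30 593]
iou 0.785 th 50.1 ds -0.1 dh 8.0
iou 0.785 th 49.7 ds -0.3 dh 7.5
iou 0.785 th 49.8 ds -0.4 dh 7.6
iou 0.785 th 50.8 ds -0.6 dh 8.7
```

Emit:
drive_tool:
  series:
    - [[-1, -3, 0], 0]
    - [[-1, -3, 0], 0]
    - [[-1.3, -4, 0], 0]
    - [[0, -4, 0], 0]
    - [[0, -4, 0], 0]
    - [[0, -4, 0], 0]
    - [[0, -4, 0], 0]
    - [[0, -2.3, -2], 0]
    - [[0, 0, -3], 0]
    - [[0, 0, -3], 0]

```text
time: 43.1
ee_pos: [0.5196, -0.2492, 0.152]
eef_rot: [0.013, 1.0, 0.001, -0.001]
ft_force: [-0.4, 0.3, -1.5]
width: 0.0112
grip_force: 50.0
```

Emit:
drive_tool:
  series:
    - [[0, 0, -2], 0]
    - [[0, 0, -1.5], 0]
    - [[0, 0, -1], 0]
    - [[0, 0, -0.5], 0]
    - [[0, 0, -0.4], 0]
    - [[0, 0, -0.4], 0]
    - [[0, 0, -0.4], 0]
    - [[0, 0, 0], 0]
    - [[0, 0, 0], 0]
    - [[0, 0, 0], 0]

```text
time: 44.35
ee_pos: [0.5201, -0.2502, 0.0927]
eef_rot: [0.013, 1.0, -0.0, 0.0]
ft_force: [-0.0, -0.3, -1.4]
width: 0.0112
grip_force: 50.0
```

Emit:
drive_tool:
  series:
    - [[0, 0, -0.4], 0]
    - [[0, 0, -0.4], 0]
    - [[0, 0, -0.4], 0]
    - [[0.2, 0, -0.4], 0]
    - [[0.2, 0, -0.4], 0]
    - [[0.3, 0, -0.4], 0]
    - [[0.3, 0, -0.4], 0]
    - [[0.3, 0, -0.4], 0]
    - [[0.3, 0, -0.4], 0]
    - [[0, 0, 0], 0]
  newtons: 25
  hand: 1

```text
time: 45.6
ee_pos: [0.5424, -0.2507, 0.0613]
eef_rot: [0.013, 1.0, -0.002, 0.006]
ft_force: [9.3, 0.1, 22.4]
width: 0.0114
grip_force: 25.0
```

```bash
python3 -c "
from fitcup import *
fitcup('sc9',-1)"
```

```text
[ 0.5423 -0.2508  0.0724] 0.01139182724505835
[209 164  17  16 207]
iou 0.497 th 39.8 ds 14.4 dh 20.2
iou 0.497 th 39.9 ds 11.8 dh 19.2
iou 0.496 th 39.6 ds 12.0 dh 18.8
iou 0.495 th 39.6 ds 11.3 dh 18.6
```

Emit:
drive_tool:
  series:
    - [[0, 0, 0], 0]
    - [[0, 0, 0], 0]
    - [[0.2, 0, -0.3], 0]
    - [[0.2, 0, -0.3], 0]
    - [[0.2, 0, -0.3], 0]
    - [[0.2, 0, -0.3], 0]
    - [[0.1, 0, -0.3], 0]
    - [[0, 0, 0], 0]
    - [[0, 0, 0], 0]
    - [[0, 0, 0], 0]
  newtons: 10
  hand: 1

```text
time: 46.9
ee_pos: [0.5445, -0.2501, 0.0413]
eef_rot: [0.014, 1.0, 0.0, -0.0]
ft_force: [-1.0, 0.7, 0.3]
width: 0.0116
grip_force: 10.0
```

```bash
python3 - <<'E'
from h import *
c=snap('scene','sc10'); g=proj(c,r.read_state()['ee_pos'])[0].astype(int); crop(c,'z10',g[0]-60,g[1]-50,g[0]+60,g[1]+50,5)
E
```

```text
(no output)
```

View pics/z10.png

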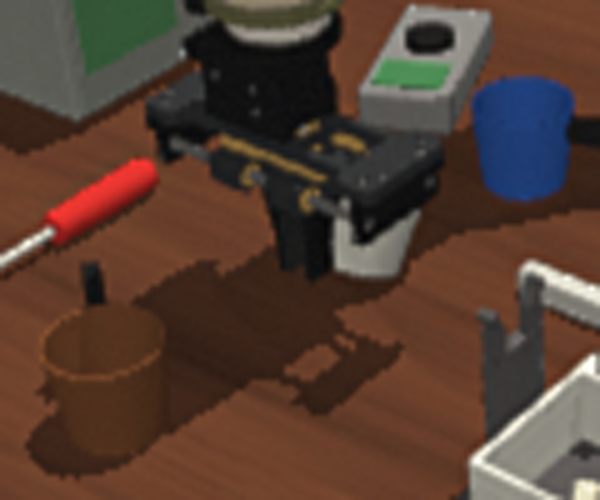

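The cup looks upright on the bench, and the grip height of 52 mm matches a level handle. I've now viewed all 14 pictures, so from here I'll measure numerically. I'll seat the cup, release and retreat.

Emit:
drive_tool:
  series:
    - [[0, 0, -0.2], 0]
    - [[0, 0, 0], 0]
    - [[0, 0, 0], 0]
    - [[0, 0, 0], 0]
    - [[0, 0, 0], 0]
    - [[0, 0, 0], 0]
    - [[0, 0, 0], 0]
    - [[0, 0, 0], 0]
    - [[0, 0, 0], 0]
    - [[0, 0, 0], 0]
  hand: 0.5

```text
time: 48.2
ee_pos: [0.545, -0.2502, 0.0396]
eef_rot: [0.014, 1.0, 0.0, -0.0]
ft_force: [0.1, 0.4, -0.8]
width: 0.0438
grip_force: 0.0
```

Emit:
drive_tool:
  series:
    - [[0, 0, 2], 0]
    - [[0, 0, 3], 0]
    - [[0, 0, 4], 0]
    - [[0, 0, 4], 0]
    - [[0, 0, 4], 0]
    - [[-1, 5, 0], -8]
    - [[-1, 5, 0], -8]
    - [[0, 5, 0], -8]
    - [[0, 5, 0], -8]
    - [[0, 5, 0], -8]

```text
time: 49.45
ee_pos: [0.525, 0.0017, 0.2112]
eef_rot: [0.357, 0.934, 0.0, 0.001]
ft_force: [1.2, -0.0, 0.1]
width: 0.0433
grip_force: 0.0
```

Emit:
drive_tool:
  series:
    - [[-1, 5, 0], -8]
    - [[-1, 5, 0], -8]
    - [[-1, 5, 0], -8]
    - [[0, 5, 0], -8.8]
    - [[0, 5, 0], 0]
    - [[0, 5, 0], 0]
    - [[0, 5, 0], 0]
    - [[0, 0, 0], 0]
    - [[0, 0, 0], 0]
    - [[0, 0, 0], 0]

```text
time: 50.7
ee_pos: [0.4958, 0.3484, 0.2102]
eef_rot: [0.605, 0.796, 0.0, 0.001]
ft_force: [0.2, -0.2, 0.9]
width: 0.0436
grip_force: 0.0
```

```bash
cat > meas.py <<'E'
from h import *
from scipy.optimize import minimize
def fitrect(c,m,hx,hy,z,x0):
    """planar rectangle pose by maximising mask overlap"""
    S=8; 
    def e(q):
        C,Sn=np.cos(q[2]),np.sin(q[2]); P=np.array([(hx,hy),(hx,-hy),(-hx,-hy),(-hx,hy)])@np.array([[C,Sn],[-Sn,C]])+q[:2]
        p=proj(c,np.c_[P,np.full(4,z)])
        o=np.zeros((m.shape[0]*4,m.shape[1]*4),np.uint8); cv2.fillConvexPoly(o,np.round((p*4+1.5)*16).astype(np.int32),255,shift=4)
        o=cv2.resize(o,m.shape[::-1],interpolation=cv2.INTER_AREA)/255.
        return np.abs(o-m).sum()/m.sum()
    b=None
    for dt in(-.3,0,.3):
        x=np.array(x0)+[0,0,dt]; s=minimize(e,x,method='Nelder-Mead',options=dict(initial_simplex=[x,x+[.01,0,0],x+[0,.01,0],x+[0,0,.1]],xatol=1e-5,fatol=1e-5))
        if b is None or s.fun<b.fun:b=s
    return b
def white(c,vmin=130,smax=70):
    h=cv2.cvtColor(c['color'],cv2.COLOR_RGB2HSV); return ((h[...,2]>vmin)&(h[...,1]<smax)).astype(np.uint8)
def blobs(c,lo,hi,z=.01,**k):
    n,l,s,ce=cv2.connectedComponentsWithStats(white(c,**k)); r_=[]
    for i in range(1,n):
        if lo<s[i,4]<hi:
            X=back(c,*ce[i],z)[:2]
            if .3<X[0]<.75 and -.4<X[1]<.4: r_.append((s[i].tolist(),X.round(3)))
    return r_
E
python3 - <<'E'
from meas import *
s=r.read_state();print(s['time'],s['ee_pos'].round(4),s['eef_rot'].round(3),s['width'],s['joint_positions'].round(2))
c=snap('top','top11'); snap('scene','sc11')
for b in blobs(c,8,3000):print(*b)
E
```

```text
50.7 [0.4958 0.3484 0.2102] [0.605 0.796 0.    0.001] 0.04355194976701101 [-0.04  0.43 -0.85  1.51  0.33  1.35 -0.64]
[131, 154, 4, 3, 10] [0.694 0.35 ]
[220, 159, 43, 46, 662] [0.618 0.027]
[237, 168, 15, 24, 169] [0.613 0.021]
[228, 172, 14, 12, 99] [0.619 0.05 ]
[145, 194, 49, 49, 1581] [0.502 0.239]
[329, 201, 27, 27, 527] [ 0.506 -0.256]
[239, 232, 66, 7, 314] [ 0.449 -0.054]
```

```bash
python3 - <<'E'
from meas import *
c=ld('top11'); c={k:c[k] for k in c}
n,l,s,ce=cv2.connectedComponentsWithStats(white(c)); i=[k for k in range(1,n) if 1300<s[k,4]<1900][0]
m=(l==i).astype(np.uint8)
k=cv2.findContours(m,0,1)[0]; f=np.zeros_like(m); cv2.drawContours(f,k,-1,1,-1)
print('fill',f.sum(),'hull',cv2.contourArea(cv2.convexHull(k[0])))
b=fitrect(c,f.astype(float),.062,.058,.006,[.48,.25,.27]); q=b.x; print(q[:2].round(4),np.degrees(q[2]).round(2),b.fun)
# hole darkness check: both diagonals
g=cv2.cvtColor(c['color'],cv2.COLOR_RGB2GRAY).astype(float)
C,S=np.cos(q[2]),np.sin(q[2])
for x,y in((.049,.045),(-.049,-.045),(.049,-.045),(-.049,.045)):
    u,v=proj(c,[q[0]+C*x-S*y,q[1]+S*x+C*y,.006])[0]; p=g[int(round(v))-3:int(round(v))+4,int(round(u))-3:int(round(u))+4]
    a,d=np.unravel_index(p.argmin(),p.shape); print((x,y),p.min(),'off',d-3,a-3,(u.round(1),v.round(1)))
# cup upright fit in top view: rim circle; foot via scene
c2=ld('sc11'); hsv=cv2.cvtColor(c2['color'],cv2.COLOR_RGB2HSV)
def cupfit(X):
    ph=np.linspace(0,2*np.pi,60); m=((hsv[...,1]<60)&(hsv[...,2]>75)).astype(np.uint8)
    u,v=proj(c2,[*X,.03])[0].astype(int); w=np.zeros_like(m); w[v-28:v+28,u-28:u+28]=1; m*=w
    m=cv2.morphologyEx(m,cv2.MORPH_OPEN,np.ones((3,3),np.uint8)); n,l,s,_=cv2.connectedComponentsWithStats(m); m=(l==1+np.argmax(s[1:,4])).astype(np.uint8)
    def cost(q):
        P=[]
        for rad,h in((.031,0),(.038,.065)):
            P.append(proj(c2,np.c_[q[0]+rad*np.cos(ph)+q[2]*h,q[1]+rad*np.sin(ph)+q[3]*h,np.full(60,h)]))
        o=np.zeros(m.shape,np.uint8); cv2.fillConvexPoly(o,np.round(cv2.convexHull(np.vstack(P).astype(np.float32))*16).astype(np.int32),1,shift=4)
        return 1-(o&m).sum()/(o|m).sum()
    x=np.array([*X,0,0]); s=minimize(cost,x,method='Nelder-Mead',options=dict(initial_simplex=[x,x+[.01,0,0,0],x+[0,.01,0,0],x+[0,0,.2,0],x+[0,0,0,.2]])); print('cup',s.x.round(3),1-s.fun)
cupfit([.473,-.25])
print('cup rim centre top', back(c,342.5,214.5,.065).round(4))
E
```

```text
fill 1696 hull 1687.0
[0.5016 0.2413] 15.9 0.07232473177950426
(0.049, 0.045) 58.0 off -1 0 (np.float64(149.6), np.float64(207.8))
(-0.049, -0.045) 83.0 off -1 0 (np.float64(188.5), np.float64(230.8))
(0.049, -0.045) 155.0 off -3 -3 (np.float64(179.5), np.float64(198.7))
(-0.049, 0.045) 79.0 off -3 -3 (np.float64(158.3), np.float64(240.1))
cup [ 0.496 -0.253  0.14   0.174] 0.8948374760994264
cup rim centre top [ 0.4959 -0.2512  0.065 ]
```

The cover was knocked to about (0.502, 0.241). I'll move the arm aside and take one clean measurement of it.

Emit:
drive_tool:
  series:
    - [[0, -5, 0], 0]
    - [[0, -5, 0], 0]
    - [[0, -5, 0], 0]
    - [[0, -5, 0], 0]
    - [[0, -5, 0], 0]
    - [[0, -5, 0], 0]
    - [[0, -5, 0], 0]
    - [[0, -5, 0], 0]
    - [[0, 0, 0], 0]
    - [[0, 0, 0], 0]

```text
time: 52.05
ee_pos: [0.4949, -0.05, 0.2098]
eef_rot: [0.605, 0.797, 0.0, 0.0]
ft_force: [-0.3, 0.2, -0.3]
width: 0.0437
grip_force: 0.0
```

```bash
cat >> meas.py <<'E'
def hole(c,X):
    g=255-cv2.cvtColor(c['color'],cv2.COLOR_RGB2GRAY).astype(float); u,v=np.round(proj(c,X)[0]).astype(int)
    p=g[v-4:v+5,u-4:u+5]; p=np.clip(p-np.median(p)-20,0,None); yy,xx=np.mgrid[-4:5,-4:5]
    return np.array([u+(p*xx).sum()/p.sum(), v+(p*yy).sum()/p.sum()])
def cover(c,x0,z,lo=1300,hi=2200):
    n,l,s,ce=cv2.connectedComponentsWithStats(white(c)); 
    i=[k for k in range(1,n) if lo<s[k,4]<hi and abs(back(c,*ce[k],z)[:2]-x0[:2]).max()<.06][0]
    f=np.zeros(l.shape,np.uint8); cv2.drawContours(f,cv2.findContours((l==i).astype(np.uint8),0,1)[0],-1,1,-1)
    b=fitrect(c,f.astype(float),.062,.058,z,x0); q=b.x; print('cover',q[:2].round(4),np.degrees(q[2]).round(2),round(b.fun,3),f.sum())
    C,S=np.cos(q[2]),np.sin(q[2]); H=[]
    for x,y in((.049,.045),(-.049,-.045)):
        H.append(back(c,*hole(c,[q[0]+C*x-S*y,q[1]+S*x+C*y,z]),z)[:2])
    d=H[0]-H[1]; print('by holes',((H[0]+H[1])/2).round(4),np.degrees(np.arctan2(d[1],d[0])-np.arctan2(.045,.049)).round(2),'len',np.linalg.norm(d).round(4))
E
python3 - <<'E'
from meas import *
s=r.read_state();print(s['ee_pos'].round(4),s['eef_rot'].round(4))
c=snap('top','top12'); cover(c,[.502,.241,.27],.006)
for b in blobs(c,8,3000):print(*b)
E
```

```text
[ 0.4949 -0.05    0.2098] [6.045e-01 7.966e-01 2.000e-04 1.000e-04]
cover [0.5015 0.2425] 14.98 0.049 1824
by holes [0.5004 0.2428] 16.77 len 0.1379
[131, 154, 4, 3, 10] [0.694 0.35 ]
[228, 172, 14, 12, 99] [0.619 0.05 ]
[144, 194, 50, 52, 1725] [0.5   0.242]
[329, 201, 27, 27, 532] [ 0.506 -0.256]
[237, 232, 16, 7, 105] [0.451 0.023]
```

Emit:
drive_tool:
  series:
    - [[0.6, 5, 0], 0]
    - [[0, 5, 0], 0]
    - [[0, 5, 0], 0]
    - [[0, 5, 0], 0]
    - [[0, 5, 0], 0]
    - [[0, 4.3, 0], 0]
    - [[0, 0, -3], 0]
    - [[0, 0, -3], 0]
    - [[0, 0, -3], 0]
    - [[0, 0, -3], 0]

```text
time: 53.35
ee_pos: [0.5003, 0.2442, 0.0889]
eef_rot: [0.603, 0.797, 0.0, -0.0]
ft_force: [0.5, -0.6, 0.2]
width: 0.0434
grip_force: 0.0
```

Emit:
drive_tool:
  series:
    - [[0, 0, -3], 0]
    - [[0, 0, -2], 0]
    - [[0, 0, -1], 0]
    - [[0, 0, -0.9], 0]
    - [[0, 0, 0], 0]
    - [[0, 0, 0], 0]
    - [[0, 0, 0], 0]
    - [[0, 0, 0], 0]
    - [[0, 0, 0], 0]
    - [[0, 0, 0], 0]

```text
time: 54.6
ee_pos: [0.5011, 0.2429, 0.0206]
eef_rot: [0.604, 0.797, 0.0, 0.0]
ft_force: [-0.0, -0.6, 0.4]
width: 0.0437
grip_force: 0.0
```

Emit:
drive_tool:
  series:
    - [[0, 0, 0], 0]
    - [[0, 0, 0], 0]
    - [[0, 0, 0], 0]
    - [[0, 0, 0], 0]
    - [[0, 0, 0], 0]
    - [[0, 0, 0], 0]
    - [[0, 0, 0], 0]
    - [[0, 0, 0], 0]
    - [[0, 0, 0], 0]
    - [[0, 0, 0], 0]
  hand: 1
  newtons: 60

```text
time: 55.85
ee_pos: [0.5011, 0.2429, 0.0206]
eef_rot: [0.604, 0.797, 0.0, 0.0]
ft_force: [1.6, 0.4, -0.8]
width: 0.0112
grip_force: 60.0
```

Emit:
drive_tool:
  series:
    - [[0, 0, 1], 0]
    - [[0, 0, 2], 0]
    - [[0, 0, 3], 0]
    - [[0, 0, 3], 0]
    - [[0, 0, 4], 0]
    - [[0, 0, 4], 0]
    - [[1, -2, 0], -5]
    - [[1, -2, 0], -5]
    - [[1, -2, 0], -5]
    - [[1, -2, 0], -2.2]

```text
time: 57.1
ee_pos: [0.5413, 0.1624, 0.1918]
eef_rot: [0.717, 0.697, 0.0, 0.0]
ft_force: [0.5, 0.4, -2.7]
width: 0.0114
grip_force: 60.0
```

Emit:
drive_tool:
  series:
    - [[1, -2, 0], 0]
    - [[1, -2, 0], 0]
    - [[1, -2, 0], 0]
    - [[1, -3, 0], 0]
    - [[1, -3, 0], 0]
    - [[0.8, -1.3, 0], 0]
    - [[0, 0, 0], 0]
    - [[0, 0, 0], 0]
    - [[0, 0, 0], 0]
    - [[0, 0, 0], 0]

```text
time: 58.35
ee_pos: [0.5988, 0.0307, 0.1907]
eef_rot: [0.716, 0.698, 0.0, 0.0]
ft_force: [-0.8, 0.5, -2.9]
width: 0.0111
grip_force: 60.0
```

```bash
cat > pins.py <<'E'
from meas import *
def spot(c,X,w=4):
    g=255-cv2.cvtColor(c['color'],cv2.COLOR_RGB2GRAY).astype(float); u,v=np.round(proj(c,X)[0]).astype(int)
    p=g[v-w:v+w+1,u-w:u+w+1]; return p,u,v
E
python3 - <<'E'
from pins import *
s=r.read_state();print(s['ee_pos'].round(4),s['eef_rot'].round(4),s['width'])
c=snap('top','top13'); snap('scene','sc13'); q=s['ee_pos'][:2]; z=s['ee_pos'][2]-.0206+.006
for sx in(1,-1):
    p,u,v=spot(c,[.599+sx*(.049+.0012)-0*.0,.0295+sx*(.045-.0013),z]); print(u,v); print(p.astype(int))
d=ld('top11')
for sx in(1,-1):
    p,u,v=spot(d,[.599+sx*(.049+.0012),.0295+sx*(.045-.0013),.063]); print('pin',u,v); print(p.astype(int))
E
```

```text
[0.5988 0.0307 0.1907] [7.162e-01 6.979e-01 1.000e-04 0.000e+00] 0.011078835065608725
222 153
[[68 65 54 50 52 52 53 50 49]
 [50 63 61 58 56 54 51 52 50]
 [43 70 71 61 55 52 52 50 51]
 [38 59 69 64 56 54 54 51 49]
 [30 47 62 63 57 54 53 50 52]
 [28 37 62 68 59 56 53 53 51]
 [27 34 54 65 62 58 56 52 50]
 [27 30 45 61 62 59 57 54 53]
 [29 27 39 62 67 60 57 53 51]]
256 191
[[48 48 49 53 53 56 56 61 61]
 [47 49 49 51 55 55 58 58 62]
 [49 48 48 52 52 54 58 57 58]
 [50 49 48 49 54 56 57 59 62]
 [47 47 49 49 48 54 58 58 55]
 [45 48 50 51 51 50 56 56 59]
 [47 48 49 49 51 51 54 53 55]
 [47 48 47 49 52 48 52 53 57]
 [49 48 48 49 50 48 50 52 53]]
pin 225 164
[[ 49  22  19  19  20  20  21  21  27]
 [ 37  15  13  17  21  19  15  23  50]
 [ 34  16  21  39  56  54  31  38  88]
 [ 34  16  22  52  85  79  39  46 101]
 [ 34  14  16  41  76  61  32  46 101]
 [ 35  14  13  23  29  21  18  39 111]
 [ 37  20  18  20  21  20  22  51 119]
 [ 49  38  65  72  73  75  78 104 145]
 [ 53  60 103 119 118 117 116 124 150]]
pin 257 198
[[142 123 114 112 117 111  77  41  70]
 [ 93  45  29  29  28  23  19  20  59]
 [ 77  29  30  46  46  20  12  16  59]
 [ 62  27  37  72  75  27  12  14  57]
 [ 62  24  36  70  68  26  12  13  56]
 [ 68  24  24  33  29  17  10  15  57]
 [ 51  18  12  14  12  10  10  16  55]
 [ 24  15  13  12  12  11  11  18  62]
 [ 34  27  27  26  28  27  27  35  86]]
```

```bash
python3 - <<'E'
from pins import *
d=ld('top11')
for z in(.060,.066):
    H=[]
    for sx in(1,-1):
        p,u,v=spot(d,[.599+sx*(.049+.0012),.0295+sx*(.045-.0013),.063],4)
        q=p[1:6,2:7] if sx>0 else p[1:6,2:6]; q=np.clip(q-27,0,None); yy,xx=np.mgrid[1:6,2:2+q.shape[1]]
        H.append(back(d,u-4+(q*xx).sum()/q.sum(),v-4+(q*yy).sum()/q.sum(),z)[:2])
    e=H[0]-H[1]; print(z,((H[0]+H[1])/2).round(4),np.degrees(np.arctan2(e[1],e[0])-np.arctan2(.045,.049)).round(2),np.linalg.norm(e).round(4))
# scene: fit held cover outline vs rail-centred pose
c=ld('sc13'); T=np.array([.5988,.0307,.1701])
hsv=cv2.cvtColor(c['color'],cv2.COLOR_RGB2HSV); m=((hsv[...,1]<60)&(hsv[...,2]>110)).astype(np.uint8)
g=proj(c,[*T[:2],.173])[0].astype(int); w=np.zeros_like(m); w[g[1]-45:g[1]+45,g[0]-60:g[0]+60]=1; m*=w
n,l,s,ce=cv2.connectedComponentsWithStats(m); print([(s[i].tolist()) for i in range(1,n) if s[i,4]>80])
m=(l==1+np.argmax(s[1:,4])).astype(np.uint8); h=cv2.convexHull(cv2.findContours(m,0,1)[0][0]); a=cv2.approxPolyDP(h,2,True)[:,0]; print(a.tolist())
y=np.radians(-1.6);R=np.array([[np.cos(y),-np.sin(y)],[np.sin(y),np.cos(y)]])
for zz in(.1701,.1761):
  print([(sx,sy,proj(c,[*(T[:2]+R@[sx*.062,sy*.058]),zz])[0].round(1).tolist()) for sx in(1,-1) for sy in(1,-1)])
E
```

```text
0.06 [0.6011 0.0298] -1.95 0.1321
0.066 [0.5999 0.0295] -1.95 0.1315
[[215, 132, 24, 13, 122], [207, 159, 17, 26, 387], [236, 165, 63, 57, 1761]]
[[298, 174], [296, 198], [282, 217], [237, 221], [238, 179], [250, 170], [275, 165]]
[(1, 1, [272.4, 198.0]), (1, -1, [235.2, 182.2]), (-1, 1, [298.3, 174.6]), (-1, -1, [262.6, 161.2])]
[(1, 1, [272.5, 196.1]), (1, -1, [235.1, 180.3]), (-1, 1, [298.4, 172.7]), (-1, -1, [262.6, 159.4])]
```

Emit:
drive_tool:
  series:
    - [[0.1, -0.1, -2], -0.25]
    - [[0, 0, -2], 0]
    - [[0, 0, -2], 0]
    - [[0, 0, -2], 0]
    - [[0, 0, -1], 0]
    - [[0, 0, -0.4], 0]
    - [[0, 0, -0.4], 0]
    - [[0, 0, 0], 0]
    - [[0, 0, 0], 0]
    - [[0, 0, 0], 0]

```text
time: 59.7
ee_pos: [0.6002, 0.0289, 0.0929]
eef_rot: [0.718, 0.696, 0.0, 0.0]
ft_force: [0.0, 0.5, -2.6]
width: 0.0111
grip_force: 60.0
```

Emit:
drive_tool:
  series:
    - [[0, 0, -0.3], 0]
    - [[0, 0, -0.3], 0]
    - [[0, 0, -0.2], 0]
    - [[0, 0, -0.2], 0]
    - [[0, 0, -0.2], 0]
    - [[0, 0, -0.2], 0]
    - [[0, 0, 0], 0]
    - [[0, 0, 0], 0]
    - [[0, 0, 0], 0]
    - [[0, 0, 0], 0]

```text
time: 60.95
ee_pos: [0.6002, 0.0292, 0.0785]
eef_rot: [0.718, 0.696, 0.0, -0.0]
ft_force: [4.5, 3.0, -3.5]
width: 0.0114
grip_force: 60.0
```

Emit:
drive_tool:
  series:
    - [[0, 0, -0.1], 0]
    - [[0, 0, -0.1], 0]
    - [[0, 0, -0.1], 0]
    - [[0, 0, -0.1], 0]
    - [[0, 0, 0], 0]
    - [[0, 0, 0], 0]
    - [[0, 0, 0], 0]
    - [[0, 0, 0], 0]
    - [[0, 0, 0], 0]
    - [[0, 0, 0], 0]

```text
time: 62.2
ee_pos: [0.6004, 0.0293, 0.0756]
eef_rot: [0.718, 0.696, 0.0, 0.0]
ft_force: [-0.4, 3.8, 7.6]
width: 0.0114
grip_force: 60.0
```

Emit:
drive_tool:
  series:
    - [[0, 0, 0], 0]
    - [[0, 0, 0], 0]
    - [[0, 0, 0], 0]
    - [[0, 0, 0], 0]
    - [[0, 0, 0], 0]
    - [[0, 0, 1], 0]
    - [[0, 0, 2], 0]
    - [[0, 0, 3], 0]
    - [[0, 0, 4], 0]
    - [[0, 0, 4], 0]
  hand: 0.5

```text
time: 63.45
ee_pos: [0.6001, 0.0291, 0.2175]
eef_rot: [0.718, 0.696, 0.001, 0.001]
ft_force: [1.1, -0.5, 0.1]
width: 0.0436
grip_force: 0.0
```

Emit:
drive_tool:
  series:
    - [[-3, -2, 0], 0]
    - [[-4, -2, 0], 0]
    - [[-4, -2, 0], 0]
    - [[-4, -2, 0], 0]
    - [[0, 0, 0], 0]
    - [[0, 0, 0], 0]
    - [[0, 0, 0], 0]
    - [[0, 0, 0], 0]
    - [[0, 0, 0], 0]
    - [[0, 0, 0], 0]

```text
time: 64.7
ee_pos: [0.4501, -0.051, 0.2145]
eef_rot: [0.718, 0.696, 0.0, -0.0]
ft_force: [0.2, -0.5, -0.6]
width: 0.0433
grip_force: 0.0
```

```bash
python3 - <<'E'
from pins import *
s=r.read_state();print(s['time'],s['ee_pos'].round(4),s['eef_rot'].round(4),s['width'])
c=snap('top','top14'); snap('scene','sc14')
for b in blobs(c,8,3000):print(*b)
try: cover(c,[.6,.0296,-.03],.061)
except Exception as e: print(e)
g=cv2.cvtColor(c['color'],cv2.COLOR_RGB2GRAY); print(g[200:230,328:358:2])
print('before',g[0:1,0:1], cv2.cvtColor(ld('top0')['color'],cv2.COLOR_RGB2GRAY)[195:223,328:358:2])
E
```

```text
64.7 [ 0.4501 -0.051   0.2145] [ 7.18e-01  6.96e-01  0.00e+00 -2.00e-04] 0.04329796015235953
[131, 154, 4, 3, 10] [0.694 0.35 ]
[329, 201, 27, 27, 533] [ 0.506 -0.256]
[255, 279, 4, 5, 10] [ 0.319 -0.008]
list index out of range
[[ 70  68  56  44  46  69 113 120 105  73  59  67  62  64  62]
 [ 64  61  45  44  99 143 196 202 178 129  78  61  61  61  61]
 [ 68  51  45  98 167 168 163 172 156 173 142  78  63  65  63]
 [ 59  42  78 162 162 147 133 139 136 153 174 139  78  65  65]
 [ 57  41 129 166 135 134 132 136 135 135 153 175 112  67  65]
 [ 60  64 167 145 126 133 138 138 136 135 136 164 156  72  67]
 [ 54 101 166 130 136 149 147 141 137 134 131 142 158  85  68]
 [ 51 135 139 137 173 191 191 158 141 135 128 132 159 118  65]
 [ 57 165 143 175 220 227 227 211 165 136 126 123 150 150  70]
 [ 76 156 173 219 230 231 232 227 201 145 124 123 139 162  77]
 [ 95 168 207 229 231 229 232 230 221 169 125 122 125 176  89]
 [ 98 191 224 230 232 230 231 232 230 208 135 120 116 163  99]
 [101 203 230 233 234 232 233 234 234 228 153 113 114 146 104]
 [105 215 231 231 233 233 231 232 233 229 161 110 11
[... 2099 characters left out ...]
0 140]
 [ 62 148 210 196 237 246 227 174 233 246 247 199  89 115 143]
 [ 64 119 186 179 247 250 243 178 188 190 206 146  86 131 131]
 [ 60 102 175 197 249 251 243 210 192 164 144 100  88 154  99]
 [ 60  83 174 197 246 250 238 227 209 191 125  76  99 147  77]
 [ 62  75 144 186 223 244 203 209 169 160 107  79 130 129  68]
 [ 65  71 101 178 194 197 156 158 141 130  90  97 164 102  68]
 [ 59  62  82 152 189 156 139 138 133 115 100 137 139  79  70]
 [ 60  59  66 109 173 174 161 154 131 113 140 161  93  67  66]
 [ 60  64  61  73 121 176 190 179 147 149 154  96  67  64  62]
 [ 62  65  64  70  81 121 142 161 151 113  93  46  60  63  64]
 [ 67  67  65  71  67  75  83 102 101  57  37  33  60  68  68]]
```

The cup is empty and no relays are left on the bench. Next I'll take the bar back.

Emit:
drive_tool:
  series:
    - [[0, 0, -4], 0]
    - [[0, 0, -4], 0]
    - [[0, 0, -4], 0]
    - [[0, 0, -4], 0]
    - [[0, 0, -2], 0]
    - [[0, 0, -1], 0]
    - [[0, 0, -0.6], 0]
    - [[0, 0, -0.5], 0]
    - [[0, 0, 0], 0]
    - [[0, 0, 0], 0]

```text
time: 66.05
ee_pos: [0.4503, -0.0512, 0.014]
eef_rot: [0.718, 0.696, 0.0, 0.0]
ft_force: [0.3, 0.1, 0.0]
width: 0.0434
grip_force: 0.0
```

Emit:
drive_tool:
  series:
    - [[0, 0, 0], 0]
    - [[0, 0, 0], 0]
    - [[0, 0, 0], 0]
    - [[0, 0, 0], 0]
    - [[0, 0, 0], 0]
    - [[0, 0, 0], 0]
    - [[0, 0, 0.5], 0]
    - [[0, 0, 1], 0]
    - [[0, 0, 2], 0]
    - [[0, 0, 2], 0]
  hand: 1
  newtons: 50

```text
time: 67.3
ee_pos: [0.45, -0.051, 0.0696]
eef_rot: [0.718, 0.696, 0.0, 0.0]
ft_force: [0.2, 0.1, -2.8]
width: 0.0155
grip_force: 50.0
```

```bash
python3 - <<'E'
from pins import *
s=r.read_state();print(s['time'],s['ee_pos'].round(4),s['eef_rot'].round(4),s['width'])
c=snap('top','top15')
for b in blobs(c,8,3500):print(*b)
try: cover(c,[.6,.0296,-.03],.061)
except Exception as e: print(e)
E
```

```text
67.3 [ 0.45   -0.051   0.0696] [7.18e-01 6.96e-01 1.00e-04 0.00e+00] 0.015475959323052627
[131, 154, 5, 3, 11] [0.694 0.35 ]
[219, 159, 86, 90, 2848] [0.565 0.002]
[288, 196, 8, 10, 40] [ 0.548 -0.113]
[329, 201, 27, 27, 530] [ 0.506 -0.255]
[266, 225, 15, 18, 47] [ 0.454 -0.061]
[269, 245, 4, 6, 10] [ 0.414 -0.049]
[271, 250, 7, 8, 17] [ 0.395 -0.06 ]
[278, 256, 8, 9, 20] [ 0.376 -0.079]
[270, 265, 9, 5, 14] [ 0.356 -0.059]
[283, 274, 7, 6, 13] [ 0.331 -0.091]
[273, 280, 7, 4, 11] [ 0.318 -0.064]
[282, 281, 5, 6, 10] [ 0.313 -0.084]
list index out of range
```

Emit:
drive_tool:
  series:
    - [[0, 0, 3], 0]
    - [[0, 0, 4], 0]
    - [[0, 0, 4], 0]
    - [[2, 1, 0], 0]
    - [[3, 1.5, 0], 0]
    - [[3, 1.5, 0], 0]
    - [[3, 1.5, 0], 0]
    - [[2, 1.5, 0], 0]
    - [[2, 1, 0], 0]
    - [[0, 0, 0], 0]

```text
time: 68.6
ee_pos: [0.6005, 0.03, 0.178]
eef_rot: [0.718, 0.696, 0.0, -0.001]
ft_force: [0.3, -0.2, -2.2]
width: 0.0157
grip_force: 50.0
```

Emit:
drive_tool:
  series:
    - [[0, 0, -1], 0]
    - [[0, 0, -1], 0]
    - [[0, 0, -1], 0]
    - [[0, 0, -1], 0]
    - [[0, 0, -1], 0]
    - [[0, 0, -0.8], 0]
    - [[0, 0, -0.6], 0]
    - [[0, 0, 0], 0]
    - [[0, 0, 0], 0]
    - [[0, 0, 0], 0]

```text
time: 69.85
ee_pos: [0.6003, 0.0289, 0.1149]
eef_rot: [0.718, 0.696, 0.0, 0.0]
ft_force: [-0.4, 0.2, -3.3]
width: 0.0153
grip_force: 50.0
```

Emit:
drive_tool:
  series:
    - [[0, 0, -0.2], 0]
    - [[0, 0, -0.2], 0]
    - [[0, 0, -0.1], 0]
    - [[0, 0, 0], 0]
    - [[0, 0, 0], 0]
    - [[0, 0, 0], 0]
    - [[0, 0, 0], 0]
    - [[0, 0, 0], 0]
    - [[0, 0, 0], 0]
    - [[0, 0, 0], 0]

```text
time: 71.1
ee_pos: [0.6, 0.0289, 0.1096]
eef_rot: [0.718, 0.696, -0.0, 0.0]
ft_force: [-3.3, -1.1, 2.8]
width: 0.0154
grip_force: 50.0
```

Emit:
drive_tool:
  series:
    - [[0, 0, 0], 0]
    - [[0, 0, 0], 0]
    - [[0, 0, 0], 0]
    - [[0, 0, 0], 0]
    - [[0, 0, 0], 0]
    - [[0, 0, 0], 0]
    - [[0, 0, 1], 0]
    - [[0, 0, 2], 0]
    - [[0, 0, 3], 0]
    - [[0, 0, 4], 0]
  hand: 0.6

```text
time: 72.35
ee_pos: [0.5998, 0.0289, 0.2116]
eef_rot: [0.718, 0.696, 0.0, 0.0]
ft_force: [1.9, -0.1, -0.0]
width: 0.0348
grip_force: 0.0
```

Emit:
drive_tool:
  series:
    - [[-4, 0, 2], 0]
    - [[-4, 0, 0], 0]
    - [[-4, 0, 0], 0]
    - [[-4, 0, 0], 0]
    - [[-3, 0, 0], 0]
    - [[0, 0, 0], 0]
    - [[0, 0, 0], 0]
    - [[0, 0, 0], 0]
    - [[0, 0, 0], 0]
    - [[0, 0, 0], 0]

```text
time: 73.6
ee_pos: [0.4102, 0.029, 0.2295]
eef_rot: [0.718, 0.696, 0.0, -0.0]
ft_force: [0.4, -0.6, -0.3]
width: 0.0347
grip_force: 0.0
```

```bash
python3 - <<'E'
from pins import *
s=r.read_state();print(s['time'],s['ee_pos'].round(4),s['width'])
c=snap('top','top16'); d=snap('scene','sc16'); a=ld('top0')
for b in blobs(c,8,3500):print(*b)
# bar rows: compare with initial image around the bar ends
g=lambda c,:cv2.cvtColor(c['color'],cv2.COLOR_RGB2GRAY)
for u in(207,212,270,274): print(u,g(a)[168:188,u],g(c)[168:188,u])
print(g(a)[177,200:212],g(c)[177,200:212]); print(g(a)[177,268:282],g(c)[177,268:282])
e=ld('sc4')
# bar in scene, same place in first scene image?
x=ld('scene0'); P=[(y_,proj(d,[.6+.008,.0295+y_,.106])[0]) for y_ in(-.085,-.08,.08,.085)]
for y_,(u,v) in P: u,v=int(round(u)),int(round(v)); print(y_,u,v,g(x)[v-8:v+9,u],g(d)[v-8:v+9,u])
E
```

```text
73.6 [0.4102 0.029  0.2295] 0.034691410153725316
[131, 154, 4, 3, 10] [0.694 0.35 ]
[205, 159, 70, 44, 1838] [0.616 0.036]
[329, 201, 27, 27, 532] [ 0.506 -0.256]
207 [ 64  62  61  68  78 142 212 227 229 230 216 145  86  62  59  63  62  64
  67  66] [ 64  66  65  59  66 127 211 229 230 230 227 195 134  77  61  63  60  68
  60  64]
212 [ 68  73  69  67  72 135 214 232 232 231 216 145  77  55  65  77  79  74
  59  56] [ 71  70  72  68  66 123 215 232 232 232 231 206 126  57  65  82  80  71
  62  55]
270 [ 45  46  39  43  44 117 212 226 228 228 226 190 130  69  49  49  52  56
  57  57] [ 47  42  43  43  44  48  85 122 134 134 138 125  91  60  48  44  41  44
  37  38]
274 [ 66  65  63  42  37 111 200 212 212 216 214 185 126  82  69  63  64  63
  61  62] [ 69  59  43  35  35  44  74 111 122 128 125 117  83  52  42  34  36  37
  25  36]
[ 60  58  61  65 101 172 216 230 232 232 230 230] [ 64  61  63  61  97 168 217 230 232 231 232 232]
[228 229 228 230 229 230 216 160  84  59  59  56  55  59] [135 134 134 134 134 136 128  90  44  33  43  52  57  59]
-0.085 240 189 [ 73  76 129 217 229 199 114  74  50  51  53  53  53  53  54  57  55] [ 74  77 110 125 123 121  94  77  53  52  52  53  55  53  53  56  56]
-0.08 241 189 [ 74  71 116 219 230 231 134  76  48  44  49  53  53  54  53  53  52] [ 75  76 106 121 124 125  98  79  52  43  49  54  54  54  53  53  52]
0.08 290 210 [ 65  67 128 221 228 228 215 148 126 126 127 127  87  54  49  51  52] [ 37  77 224 232 228 229 175 132 125 126 128 112  66  50  50  51  52]
0.085 292 210 [ 66  59  69 169 224 226 228 203 140 123 124 126 125  77  53  52  55] [ 66  59  97 233 231 227 228 166 127 123 124 127 113  67  53  54  55]
```

```bash
python3 -c "
from bench import r
print(r.close_job())"
```

```text
the job is handed in; nothing more can be done
None
```

The job is handed in: by force and camera readings, all five relays I found are in the box, the cover is flush on its pins, the bar is back in both brackets, and the empty cup stands upright; no verdict was returned.

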